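# Change the battery pack of a door alarm behind a squeeze-tab cover

### The arm

A 6-joint arm with a two-finger parallel gripper is mounted at the origin on the work surface. World frame = base frame: x ahead of the robot, y to its left, z up, the work surface at z = 0. Lengths are in m, angles in degrees, forces in N, time in s.
With the tool pointing down it reaches from about 0.325 to 0.875 m from the base axis. Payload 4.4 kg.
Tool frame: the origin (TCP) lies midway between the tips of the shut fingers; the grasp point (between the pads) lies 19 mm behind it (bot.pinch_z is the z of the grasp point in the tool frame, in m); z points along the fingers, y is the direction in which the jaws open and shut (so a half turn about z gives the same grasp; the last joint's range is limited). The gripper opens to 85 mm and grips with 20 to 120 N. Pads are 22 mm wide; open, the fingers measure 114 mm over their backs; the gripper's body (76 mm by 85 mm) begins 54 mm behind the grasp point. The pads swing forward as they close: fully open they stand 13 mm farther back than shut.
Start: joints at [63.627, 11.837, 88.321, -0, 79.842, -8.623], TCP at [0.175, 0.548, 0.231] pointing down, gripper open.
Joint ranges: [-156.59, 156.59], [-49.26, 127.26], [12.9, 141.05], [-63.56, 243.56], [4.71, 150.69], [-161.64, 161.64]. Speed limits (degrees/s): [159.86, 159.86, 180, 180, 180, 180].

### API

Orientations are given as [roll, pitch, yaw] about the fixed x, y, z axes, in that order (R = Rz(yaw) Ry(pitch) Rx(roll)).
In Python, from cell import bot gives the robot as it stands.
- The arm moves only by the shell command python3 -m jog 'ROWS'. ROWS is text: rows parted by semicolons, each of 7 numbers parted by spaces: the opening, from -1 (shut) to 1 (fully open), so that 0 is half open, then the shift along the tool's x, y, z in mm, then the turn, a rotation vector about the tool's x, y, z in rad. In form: fingers tx ty tz wx wy wz; .... A call has 1 to 12 rows; each row is the pose to reach, as a shift and turn from the pose measured when the call began, along the tool's axes at that moment; what a row does not reach only later rows make up. A row lasts 1/10 s, in which the tool goes at most 50 mm and 8.59 degrees, less where a joint would pass 70% of its speed; a pose out of reach is approached as far as the arm can. A call with a gripper value outside its range is refused whole. The fingers move at their own pace and stop on an object; the grip force is fixed at half the most. Time passes only in rows, so rows that repeat a pose let the fingers close. It gives the time, the measured TCP pose, the force and the opening at its end, in the units of the state.
- bot.state(): the state, without advancing time (a new reading comes with each control period).
- bot.capture(name): name is "scene" or "top" or "wrist"; returns a dict with "img" (420x560x3 uint8, blue, green, red), "fovy" (degrees; the focal length in pixels is half the picture's height over the tangent of half this angle, whatever the lens; pixels are square), "cx", "cy" (the principal point, pixels), "dist_coeffs" ([k1, k2, p1, p2, k3] as OpenCV has them; the pictures are not rectified), "T" (4x4, takes a point from camera to world coordinates); the wrist camera has in their place "tool_from_camera" (4x4, takes a point from camera to tool coordinates, whose origin is the TCP and whose axes are the flange's). Camera axes: x right, y down, z forward; pixel columns grow to the right and rows downward; lengths in m; the calibration is good to about 2 mm. A picture is of the moment at which its call begins: read the wrist's pose just before it. There is no depth.
- bot.close_job(): hands the job in, once; it reports no verdict.
The state is a dict: "time_s": time; "qpos": joint angles; "joint_vel": joint speeds; "joint_efforts": joint torques, N m; "ee_pos": TCP position; "tool_rot": TCP orientation; "ft_force": force on the tool from outside, world axes, zero at the start; "ft_torque": the same for the moment, N m; "grip_width": finger opening in m.
Only numpy, scipy, OpenCV 4.12 (cv2) and the standard library are available. Lean on these libraries where they do the work, as an engineer would, in place of code of your own. Each camera call takes 0.05 s, during which the arm holds its last target.

### The job

The battery pack in this door alarm is flat: squeeze the two side tabs of its battery cover together, lift the cover off and put it aside. Move the old pack from the alarm into the open bin, stand the new pack from the bench fully down in the alarm's bay in its place, and refit the cover, its tabs squeezed until it lies flush, then let them spring out to latch it. Leave the carton, the tape roll and the screwdriver where they are.

Things in the scene. Friction and masses are not known exactly. Their poses are not given: they have to be found in the camera images.
- bay (a point): centre of the rectangular rim of the door alarm's battery bay. The alarm is a grey box lying flat, fixed on the bench, bay facing up; the rim is its flat top face, 36 mm above the bench. x: along the box towards its round sounder, y across, z up. The box spans x -80 to 165, y -45 to 45 mm. Bay opening 124 mm in x, 63 mm in y (54 mm in y near its two ends)
- bay_floor (a point): centre of the bay's floor, 30 mm below the rim; axes as the bay's. Low guides 10 mm high on the floor leave a centred pocket 104 x 36 mm (x, y) in which a pack stands
- sounder (a point): centre of the top of the alarm's round sounder, 76 mm across, 58 mm above the bench, 122 mm along +x from the bay's centre
- cover_mid (a point): loose grey battery cover, a hollow cap, 160 g; point half-way up. x along it, y from tab to tab. Cap 120 x 50 mm, top 21 mm above this point; end flanges (|x| over 58 mm, 144 mm long in all) have undersides 20 mm below it and rest on the bay's rim. Fits either way round. End tongues reach 39 mm below this point, enter the bay with 2 mm play all round; it stands on them on the bench
- tab_left_pad (a point): centre of the ribbed outer face of the cover's tab on its +y side: an upright flat plate 44 mm long in x, 32 mm high, its foot 6 mm above the rim when the cover is on, nothing beside it down to the rim. The tab opposite is alike; 64 mm over both outer faces, 52 mm when pressed
- tab_left (a joint): how far the cover's +y tab is pressed in, m: 0 sprung out, 0.006 fully pressed. Spring 4 N to start, 7.6 N at the end; a 20 N grip on both tabs carries the cover. A hook under each tab holds the cover down; with both pressed over 4.5 mm it lifts straight up. To refit, keep both pressed while lowering it fully and then let go to latch; pushing on its top alone takes too much force
- tab_right (a joint): the same for the tab on the cover's -y side
- old_pack_mid (a point): centre of the flat (old) battery pack, a black upright block 100 mm (x) x 32 mm (y) x 64 mm (z) with a paper band and two brass contacts on top, 0.25 to 0.5 kg. It stands in the bay at the start, hidden by the cover, its top 34 mm above the rim
- new_pack_mid (a point): centre of the new battery pack, same make and size as the old one, standing upright on the bench, 32 mm above it. Seated in the bay its centre is 2 mm above bay, its length along the bay's x, either way round
- bin_in (a point): centre of the inner floor of the open blue bin, fixed on the bench: 200 mm (x) x 160 mm (y) outside, 60 mm high, walls 4 mm, floor 4 mm thick
- carton: closed cardboard carton 130 x 100 x 80 mm, origin at the centre of its underside; leave alone
- tape_roll: roll of brown parcel tape lying flat, 104 mm across, 48 mm high, origin at the centre of its underside; leave alone
- screwdriver: screwdriver 180 mm long lying on the bench along its x; leave alone
Things that resemble listed ones, but are neither listed nor needed, are in the scene too. Leave any purple or red look-alike of the part that bears cover_mid alone.

How it is judged (in metres and radians):
On the way, in this order (a step that is already met when the one before it is completed fails the run):
1. the cover is off and well clear of the bay (distance between cover_mid and bay above 0.11 m), for 0.2 s.
2. the old pack is in the bin (x of old_pack_mid in the frame of bin_in between -0.09 and 0.09 m and y of old_pack_mid in the frame of bin_in between -0.07 and 0.07 m and z of old_pack_mid in the frame of bin_in below 0.056 m), for 0.2 s.
3. the new pack stands fully down in the bay (x of new_pack_mid in the frame of bay between -0.006 and 0.006 m and y of new_pack_mid in the frame of bay between -0.006 and 0.006 m and z of new_pack_mid in the frame of bay between -0.004 and 0.006 m and angle between new_pack_mid's own z axis and vertical below 0.1 rad), for 0.2 s.
At the end, for the whole second after the job is handed in: Cover on the bay within 4 mm of centred, down within 2.5 mm, level, aligned within 0.06 rad, both tabs out to within 2.5 mm; new pack upright and fully down in the bay within 6 mm; old pack in the bin, its centre at most 56 mm over the bin floor; all at rest (all of step 2 and all of step 3 and x of cover_mid in the frame of bay between -0.004 and 0.004 m and y of cover_mid in the frame of bay between -0.004 and 0.004 m and z of cover_mid in the frame of bay between 0.015 and 0.0225 m and angle between the x axis of cover_mid and the x axis of bay, either way round below 0.06 rad and angle between cover_mid's own z axis and vertical below 0.05 rad and value of joint each of tab_left, tab_right below 0.0025 m and linear speed of each of cover, new_pack, old_pack below 0.02 m/s); the robot touches nothing.
It fails at once if the carton is moved more than 30 mm (distance of carton from where it was at the start of the episode above 0.03 m).
It fails at once if the tape roll is moved more than 30 mm (distance of tape_roll from where it was at the start of the episode above 0.03 m).
It fails at once if the screwdriver is moved more than 30 mm (distance of screwdriver from where it was at the start of the episode above 0.03 m).
It also fails if it takes over 72 s, if anything falls off the work surface, if the arm or the gripper's body presses on something with over 40 N, if the wrist force passes 120 N, or if a joint passes its speed limit or range.

## Working session

There is one attempt and no reset: what is moved stays moved. The work goes in short steps, Python scripts to look and compute and a shell command to move; the robot and the scene stay as the last step left them, time stands still between calls to the robot, and variables do not carry over. Pictures are saved under pics/ and viewed, and the job is handed in when it is done.

```bash
ls; mkdir -p pics; cat > h.py <<'E'
import numpy as np, cv2
from cell import bot
from scipy.spatial.transform import Rotation as R
def Ttool(s=None):
    s=s or bot.state(); T=np.eye(4); T[:3,3]=s["ee_pos"]; T[:3,:3]=R.from_euler('xyz',s["tool_rot"],degrees=True).as_matrix(); return T
def cap(name,fn=None):
    s=bot.state(); c=bot.capture(name)
    if name=="wrist": c["T"]=Ttool(s)@np.array(c["tool_from_camera"])
    c["T"]=np.array(c["T"])
    f=c["img"].shape[0]/2/np.tan(np.radians(c["fovy"])/2)
    c["K"]=np.array([[f,0,c["cx"]],[0,f,c["cy"]],[0,0,1]]); c["D"]=np.array(c["dist_coeffs"],float)
    if fn:
        cv2.imwrite(f"pics/{fn}.png",c["img"]); np.savez(f"pics/{fn}.npz",img=c["img"],K=c["K"],D=c["D"],T=c["T"])
    return c
def load(fn): return np.load(f"pics/{fn}.npz")
def px2w(c,px,z):
    p=cv2.undistortPoints(np.array(px,float).reshape(-1,1,2),c["K"],c["D"]).reshape(-1,2)
    d=np.c_[p,np.ones(len(p))]@c["T"][:3,:3].T; o=c["T"][:3,3]
    return o+d*((z-o[2])/d[:,2])[:,None]
def w2px(c,P):
    Ti=np.linalg.inv(c["T"]); P=np.array(P,float).reshape(-1,3)
    return cv2.projectPoints(P,cv2.Rodrigues(Ti[:3,:3])[0],Ti[:3,3],c["K"],c["D"])[0].reshape(-1,2)
def crop(fn,x0,y0,x1,y1,out,s=4):
    im=cv2.imread(f"pics/{fn}.png")[y0:y1,x0:x1]; cv2.imwrite(f"pics/{out}.png",cv2.resize(im,None,fx=s,fy=s,interpolation=cv2.INTER_CUBIC))
E
python3 - <<'E'
from h import *
s=bot.state(); print(s)
for n in("scene","top","wrist"):
    c=cap(n,n+"0"); print(n,c["T"].round(3).tolist(),c["fovy"])
E
```

```text
pics
{'time_s': 0.0, 'qpos': array([ 6.36274224e+01,  1.18859435e+01,  8.84060453e+01,  8.96690225e-04,
        7.98411109e+01, -8.62343699e+00]), 'joint_vel': array([-0.01000084, -0.07072374,  0.0264154 ,  0.03321201,  0.0896058 ,
       -0.0770469 ]), 'joint_efforts': array([ 7.78652557e-04, -3.83036363e+01, -2.91599000e+01, -3.91915910e-05,
        1.05488102e-02,  1.03051860e-05]), 'ee_pos': array([0.17495569, 0.54693479, 0.23009866]), 'tool_rot': array([-1.79868537e+02, -2.08292036e-02,  1.62250676e+02]), 'ft_force': array([-3.64202685e-04, -1.08911615e+00,  1.70288485e-01]), 'ft_torque': array([ 0.02549222, -0.00509624, -0.01260281]), 'grip_width': 0.08549629465362624}
scene [[0.863, 0.28, -0.421, 1.136], [0.506, -0.482, 0.715, -1.045], [-0.003, -0.83, -0.557, 0.84], [0.0, 0.0, 0.0, 1.0]] 43.893472413030345
top [[-0.084, -0.971, 0.224, 0.307], [-0.996, 0.083, -0.016, -0.036], [-0.003, -0.225, -0.974, 1.21], [0.0, 0.0, 0.0, 1.0]] 52.34680216246886
wrist [[0.306, 0.903, 0.301, 0.098], [0.952, -0.289, -0.098, 0.572], [-0.001, 0.317, -0.949, 0.373], [0.0, 0.0, 0.0, 1.0]] 58.24816391976013
```

View pics/top0.png

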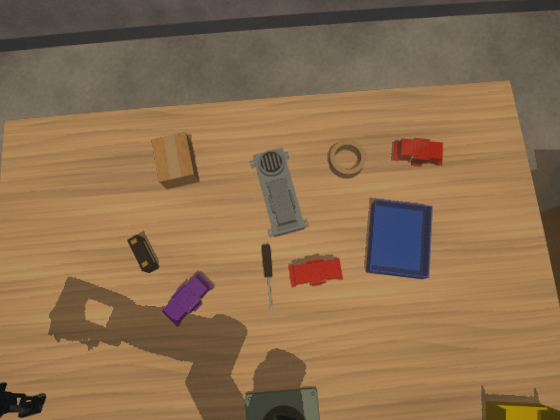

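View pics/scene0.png

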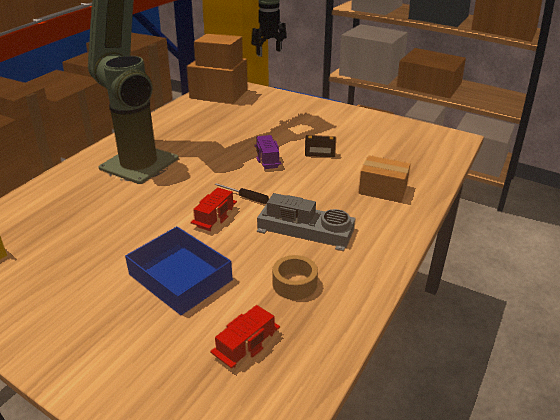

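View pics/wrist0.png

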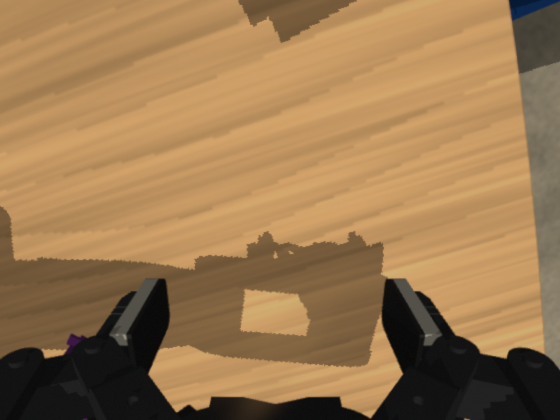

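```bash
python3 - <<'E'
from h import *
crop("top0",235,135,325,245,"top0a",6)
crop("top0",110,210,210,330,"top0b",5)
crop("scene0",240,170,370,260,"scene0a",6)
E
```

```text
(no output)
```

View pics/top0a.png

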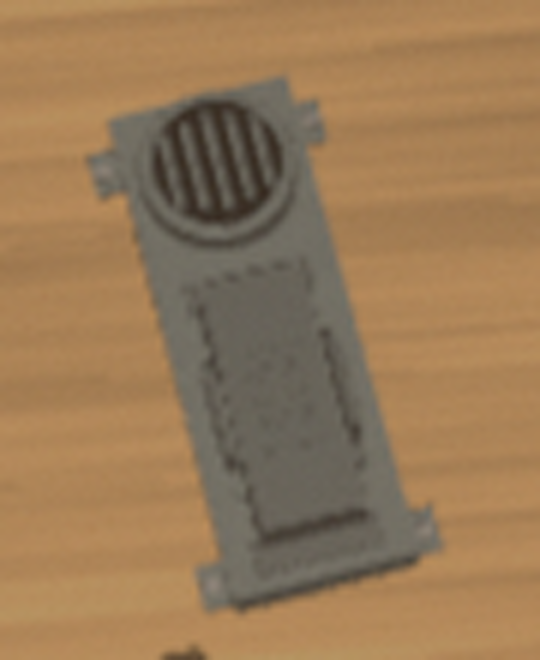

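View pics/scene0a.png

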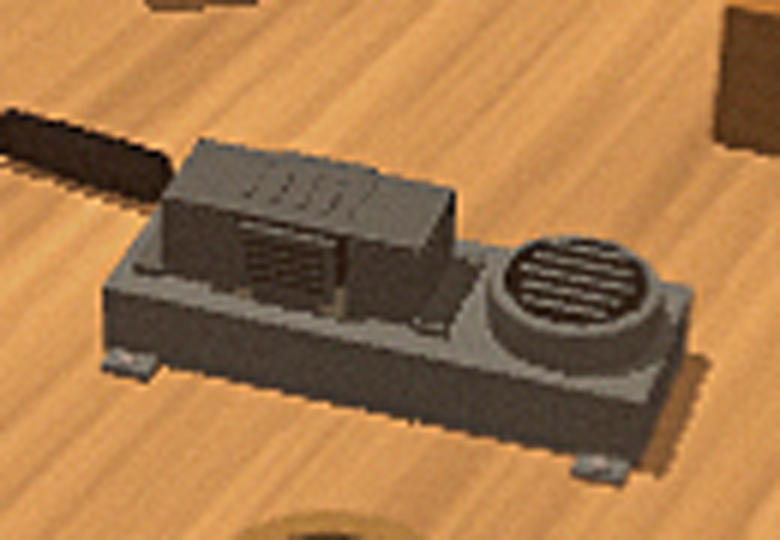

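View pics/top0b.png

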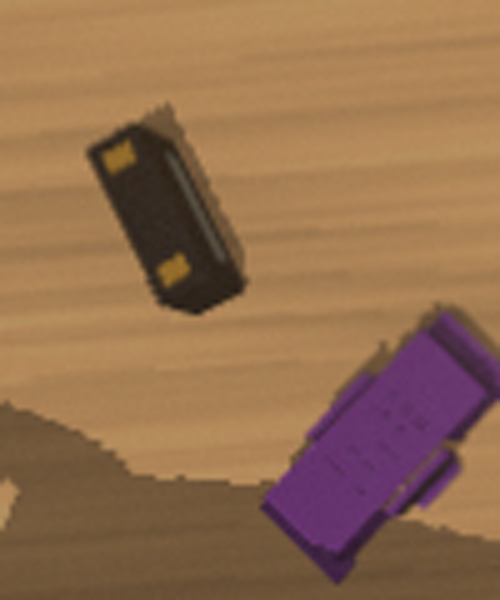

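```bash
python3 - <<'E'
from h import *
c=load("top0")
def pc(u,x0,y0,s): u=np.array(u,float); return (u+.5)/s-.5+[x0,y0]
# box corners at z=.036 
u=pc([[109,124],[286,78],[418,553],[222,600]],235,135,6)
P=px2w(c,u,0.036); print(P.round(4))
# order local: x=165,y=+45 ; x=165,y=-45 ; x=-80,y=-45; x=-80,y=45
L=np.array([[.165,.045],[.165,-.045],[-.08,-.045],[-.08,.045]])
def fit(L,W):
    lm,wm=L.mean(0),W.mean(0); H=(L-lm).T@(W-wm); a=np.arctan2(H[0,1]-H[1,0],H[0,0]+H[1,1]); Rm=np.array([[np.cos(a),-np.sin(a)],[np.sin(a),np.cos(a)]])
    t=wm-Rm@lm; return t,a,(L@Rm.T+t-W)
t,a,r=fit(L,P[:,:2]); print("bay",t,np.degrees(a),(r*1e3).round(1).tolist())
print("sounder",px2w(c,pc([[222,170]],235,135,6),.058), t+.122*np.array([np.cos(a),np.sin(a)]))
# new pack top z=.064: corners
u=pc([[88,150],[133,126],[245,285],[160,300]],110,210,5)
print(px2w(c,u,.064).round(4)); 
print("contacts",px2w(c,pc([[119,156],[172,269]],110,210,5),.064).round(4))
# bin corners outer top z=.06
b=px2w(c,[[371,199],[432,201],[429,277],[366,272]],.06);print("bin",b.round(3),b.mean(0))
print("obst", px2w(c,[[174,158],[347,158],[267,246],[316,271],[188,298],[418,151]],.04).round(3))
E
```

```text
[[ 0.7489  0.0295  0.036 ]
 [ 0.7652 -0.0579  0.036 ]
 [ 0.5256 -0.0999  0.036 ]
 [ 0.5112 -0.0072  0.036 ]]
bay [ 0.59579817 -0.04082855] 9.398667417509735 [[2.3, 1.0], [0.8, -0.3], [-1.4, 1.6], [-1.7, -2.3]]
sounder [[ 0.7130152  -0.02353729  0.058     ]] [ 0.71616044 -0.02090558]
[[0.5257 0.3858 0.064 ]
 [0.5369 0.361  0.064 ]
 [0.4451 0.3012 0.064 ]
 [0.4408 0.3472 0.064 ]]
contacts [[0.521  0.3688 0.064 ]
 [0.457  0.3405 0.064 ]]
bin [[ 0.583 -0.291  0.06 ]
 [ 0.563 -0.46   0.06 ]
 [ 0.356 -0.419  0.06 ]
 [ 0.384 -0.252  0.06 ]] [ 0.47180572 -0.35538485  0.06      ]
obst [[ 0.759  0.258  0.04 ]
 [ 0.716 -0.242  0.04 ]
 [ 0.48   0.008  0.04 ]
 [ 0.4   -0.12   0.04 ]
 [ 0.357  0.23   0.04 ]
 [ 0.72  -0.451  0.04 ]]
```

Candidates for the cover: the grey cap on the alarm, top px (284,205). Look-alikes to leave alone are purple (188,298), red (316,271) and red (418,151). The grey one, sitting on the grey box with the sounder (crop checked), matches the description. The new pack is at (143,252) and the bin at (400,238). Next I move above the alarm for a close wrist view.

```bash
cat >> h.py <<'E'
def to(x,y,z,yaw):
    s=bot.state(); T=Ttool(s); G=np.eye(4); G[:3,3]=[x,y,z]; G[:3,:3]=R.from_euler('xyz',[180,0,yaw],degrees=True).as_matrix()
    D=np.linalg.inv(T)@G; rv=R.from_matrix(D[:3,:3]).as_rotvec()
    print("rows: ",(D[:3,3]*1e3).round(1).tolist(),rv.round(4).tolist(),"deg",np.degrees(np.linalg.norm(rv)).round(1),"| now",np.round(s["ee_pos"],4),np.round(s["tool_rot"],2),"t",round(s["time_s"],2),"w",round(s["grip_width"],4),"f",np.round(s["ft_force"],1))
E
python3 -c "
from h import *
to(.58,-.04,.25,189.4)"
```

```text
rows:  [-564.6, -435.7, -19.0] [-0.0017, -0.0007, -0.4738] deg 27.1 | now [0.175  0.5471 0.2304] [-1.7990e+02 -2.0000e-02  1.6225e+02] t 0.15 w 0.0854 f [0.  0.4 0. ]
```

```bash
python3 -m jog '1 -564.6 -435.7 -19 -0.0017 -0.0007 -0.4738; 1 -564.6 -435.7 -19 -0.0017 -0.0007 -0.4738; 1 -564.6 -435.7 -19 -0.0017 -0.0007 -0.4738; 1 -564.6 -435.7 -19 -0.0017 -0.0007 -0.4738; 1 -564.6 -435.7 -19 -0.0017 -0.0007 -0.4738; 1 -564.6 -435.7 -19 -0.0017 -0.0007 -0.4738; 1 -564.6 -435.7 -19 -0.0017 -0.0007 -0.4738; 1 -564.6 -435.7 -19 -0.0017 -0.0007 -0.4738; 1 -564.6 -435.7 -19 -0.0017 -0.0007 -0.4738; 1 -564.6 -435.7 -19 -0.0017 -0.0007 -0.4738; 1 -564.6 -435.7 -19 -0.0017 -0.0007 -0.4738; 1 -564.6 -435.7 -19 -0.0017 -0.0007 -0.4738'
python3 -c "
from h import *
to(.58,-.04,.25,189.4)"
```

```text
time_s: 1.35
ee_pos: [0.51, 0.0608, 0.2466]
tool_rot: [180.0, -0.0, -170.6]
ft_force: [0.4, 0.4, -0.0]
grip_width: 0.0852
rows:  [-52.7, -110.8, -3.4] [0.0003, -0.0, -0.0005] deg 0.0 | now [0.51   0.0608 0.2466] [ 179.98   -0.   -170.63] t 1.35 w 0.0852 f [ 0.4  0.4 -0. ]
```

```bash
python3 -m jog '1 -27 -56 -3 0 0 0; 1 -53 -111 -3 0 0 0; 1 -53 -111 -3 0 0 0;1 -53 -111 -3 0 0 0;1 -53 -111 -3 0 0 0;1 -53 -111 -3 0 0 0'
python3 -c "
from h import *
to(.58,-.04,.25,189.4)
cap('wrist','w1')"
```

```text
time_s: 1.95
ee_pos: [0.5796, -0.039, 0.2492]
tool_rot: [179.9, -0.1, -170.6]
ft_force: [-0.5, -0.9, 0.3]
grip_width: 0.0855
rows:  [-0.3, -1.1, -0.8] [0.0012, -0.0012, 0.0006] deg 0.1 | now [ 0.5796 -0.039   0.2492] [ 1.7993e+02 -7.0000e-02 -1.7057e+02] t 1.95 w 0.0855 f [-0.5 -0.9  0.3]
```

View pics/w1.png

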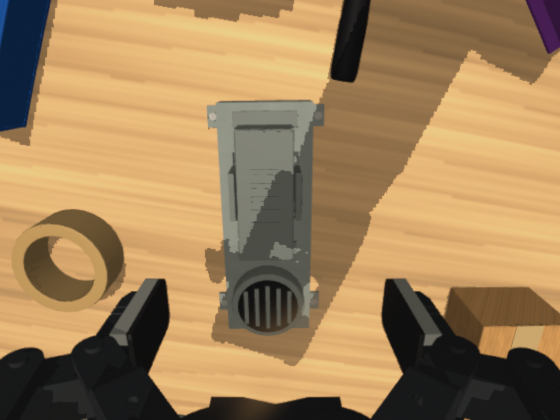

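```bash
python3 - <<'E'
from h import *
crop("w1",200,90,335,220,"w1a",6); crop("w1",200,200,335,340,"w1b",5)
E
```

```text
(no output)
```

View pics/w1a.png

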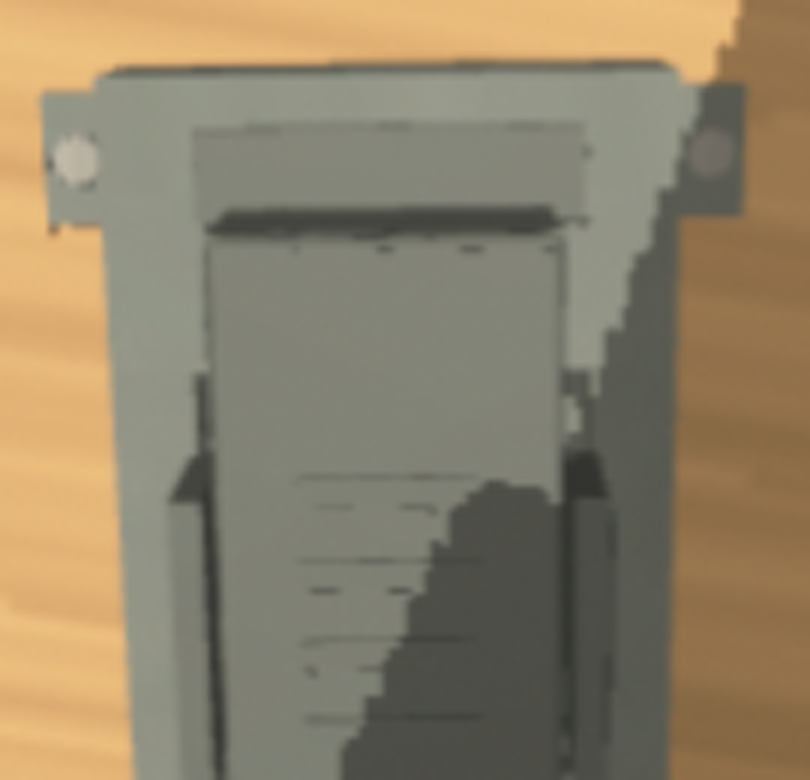

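View pics/w1b.png

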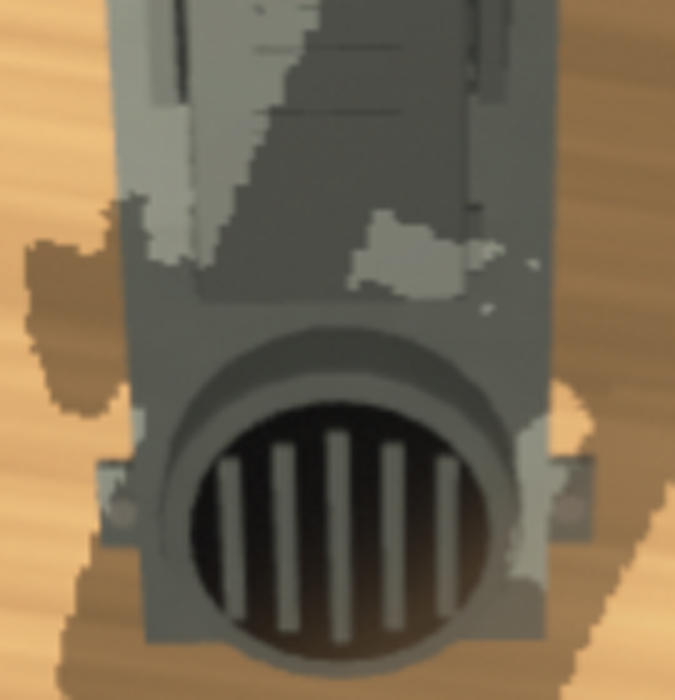

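```bash
cat >> h.py <<'E'
from scipy.optimize import least_squares
def pc(u,x0,y0,s): return (np.array(u,float)+.5)/s-.5+[x0,y0]
def fitpose(cs,pts,x0,loss='soft_l1'):
    # cs: list of cams, pts list of (camidx, px, localxyz(z world)) ; solve x,y,yaw
    def P(p,l): c,s=np.cos(p[2]),np.sin(p[2]); return [p[0]+c*l[0]-s*l[1],p[1]+s*l[0]+c*l[1],l[2]]
    def f(p):
        r=[]
        for i,c in enumerate(cs):
            q=[t for t in pts if t[0]==i]
            if q: r.append((w2px(c,[P(p,t[2]) for t in q])-np.array([t[1] for t in q])).ravel())
        return np.concatenate(r)
    s=least_squares(f,x0,loss=loss,x_scale=[.01,.01,.05]); return s.x,f(s.x).reshape(-1,2)
E
python3 - <<'E'
from h import *
c=load("w1")
a=pc([[97,82],[682,75],[210,236],[562,234]],200,90,6)
b=pc([[145,641],[546,638],[340,524],[203,302],[467,300]],200,200,5)
loc=[[-.08,-.045,.036],[-.08,.045,.036],[-.06,-.025,.077],[-.06,.025,.077],[.165,-.045,.036],[.165,.045,.036],[.122,0,.058],[.06,-.025,.077],[.06,.025,.077]]
px=list(a)+list(b)
x,r=fitpose([c],[(0,p,l) for p,l in zip(px,loc)],[.59,-.04,.16])
print(x,np.degrees(x[2]));print(r.round(1).tolist())
E
```

```text
[ 0.59723416 -0.04498337  0.17377755] 9.956720468986703
[[-0.3, -1.3], [0.6, -1.2], [-1.0, 0.2], [0.9, -0.2], [0.1, 0.4], [-0.0, 0.3], [0.2, 1.7], [-0.9, 0.4], [0.3, 0.3]]
```

```bash

python3 -c "
from h import *
to(.5972,-.045,.15,189.96)"
```

```text
rows:  [-16.4, -9.1, 99.4] [0.0009, -0.0007, -0.0086] deg 0.5 | now [ 0.5796 -0.0388  0.2494] [ 1.7995e+02 -4.0000e-02 -1.7054e+02] t 2.0 w 0.0852 f [0.4 0.2 0.1]
```

```bash
python3 -m jog '1 -8 -5 50 0 0 0; 1 -16.4 -9 99 0.001 -0.001 -0.0086; 1 -16.4 -9 99 0.001 -0.001 -0.0086;1 -16.4 -9 99 0.001 -0.001 -0.0086; 1 -16.4 -9 99 0.001 -0.001 -0.0086;1 -16.4 -9 99 0.001 -0.001 -0.0086'
python3 -c "
from h import *
to(.5972,-.045,.15,189.96)
cap('wrist','w2')"
```

```text
time_s: 2.6
ee_pos: [0.5993, -0.045, 0.1542]
tool_rot: [-179.9, 0.4, -170.0]
ft_force: [-0.2, -0.6, 0.0]
grip_width: 0.0855
rows:  [2.0, 0.4, 4.2] [-0.0026, 0.0063, 0.0004] deg 0.4 | now [ 0.5993 -0.045   0.1542] [-179.85    0.36 -170.02] t 2.6 w 0.0855 f [-0.2 -0.6  0. ]
```

View pics/w2.png

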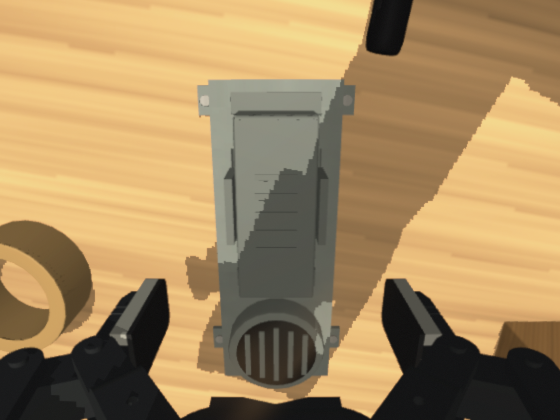

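```bash
python3 - <<'E'
from h import *
crop("w2",190,70,365,240,"w2a",4.5); crop("w2",190,230,365,400,"w2b",4.5)
E
```

```text
(no output)
```

View pics/w2a.png

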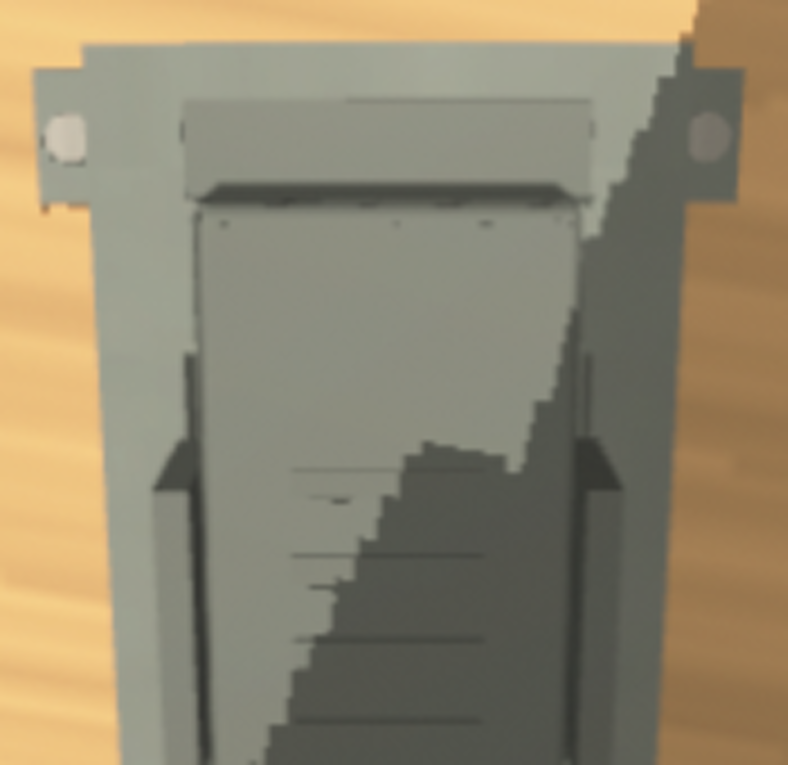

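View pics/w2b.png

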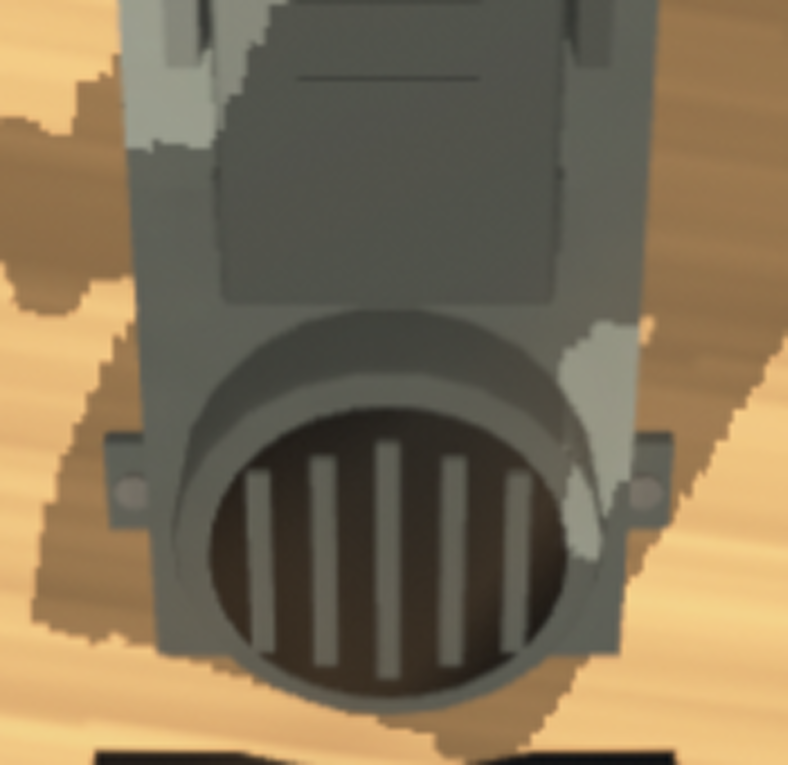

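```bash
python3 - <<'E'
from h import *
c=load("w2")
a=pc([[83,46],[688,40],[196,206],[580,203],[153,490],[623,490]],190,70,4.5)
b=pc([[159,654],[620,656],[388,543],[224,302],[553,302],[164,66],[612,68]],190,230,4.5)
loc=[[-.08,-.045,.036],[-.08,.045,.036],[-.06,-.025,.077],[-.06,.025,.077],[-.022,-.032,.074],[-.022,.032,.074],[.165,-.045,.036],[.165,.045,.036],[.122,0,.058],[.06,-.025,.077],[.06,.025,.077],[.022,-.032,.074],[.022,.032,.074]]
px=list(a)+list(b)
x,r=fitpose([c],[(0,p,l) for p,l in zip(px,loc)],[.59,-.04,.16])
print(x,np.degrees(x[2]));print(r.round(1).tolist())
to(*x[:2],.042,180+np.degrees(x[2]))
E
```

```text
[ 0.597236   -0.04547717  0.17584212] 10.07501122927465
[[-0.8, -1.1], [1.4, -0.1], [-1.5, -0.3], [1.0, 0.1], [-0.5, -0.1], [0.3, -0.3], [-0.2, 0.2], [0.2, -0.3], [0.2, 2.7], [-0.6, 1.1], [0.6, 1.1], [0.2, 0.2], [-0.2, -0.3]]
rows:  [2.5, 0.2, 111.9] [-0.0024, 0.0058, -0.0017] deg 0.4 | now [ 0.599  -0.0451  0.1539] [-179.86    0.33 -170.02] t 2.65 w 0.0853 f [-0.7  0.1 -0.3]
```

```bash
python3 -m jog '1 2.5 0.2 45 -0.0024 0.0058 -0.0017; 1 2.5 0.2 85 -0.0024 0.0058 -0.0017;1 2.5 0.2 105 -0.0024 0.0058 -0.0017;1 2.5 0.2 112 -0.0024 0.0058 -0.0017;1 2.5 0.2 112 -0.0024 0.0058 -0.0017;1 2.5 0.2 112 -0.0024 0.0058 -0.0017;1 2.5 0.2 112 -0.0024 0.0058 -0.0017'
python3 -c "
from h import *
to(.5972,-.0453,.041,190.0)
cap('wrist','w3');cap('scene','s3')
crop('s3',230,110,370,260,'s3a',5)"
```

```text
time_s: 3.35
ee_pos: [0.5991, -0.0458, 0.0443]
tool_rot: [-179.9, 0.2, -169.9]
ft_force: [-0.1, -0.1, 0.5]
grip_width: 0.0857
rows:  [1.8, 0.9, 3.3] [-0.0017, 0.0041, 0.0013] deg 0.3 | now [ 0.5991 -0.0458  0.0443] [-179.9     0.23 -169.93] t 3.35 w 0.0857 f [-0.1 -0.1  0.5]
```

View pics/w3.png

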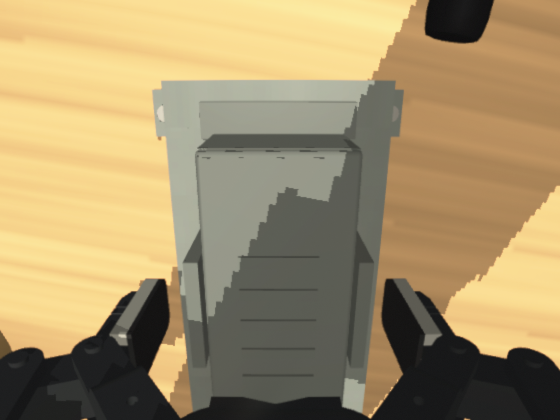

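View pics/s3a.png

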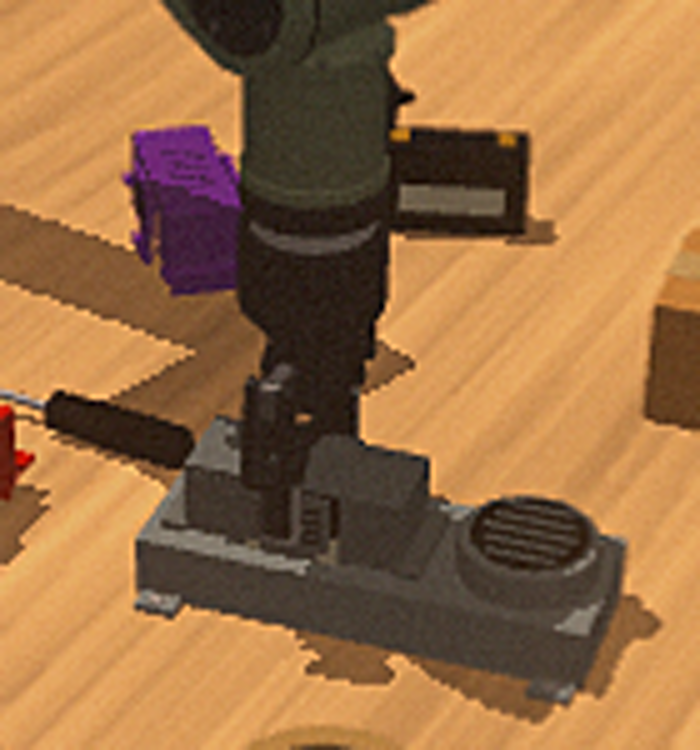

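```bash
python3 -m jog '1 1.8 0.7 3.3 -0.0017 0.0041 0.0013; 1 1.8 0.7 3.3 -0.0017 0.0041 0.0013; 1 1.8 0.7 3.3 -0.0017 0.0041 0.0013'
python3 -c "
from h import *
to(.5972,-.0453,.041,190.0)"
```

```text
time_s: 3.75
ee_pos: [0.5966, -0.0453, 0.0404]
tool_rot: [180.0, -0.1, -170.0]
ft_force: [0.6, -0.3, 0.8]
grip_width: 0.0853
rows:  [-0.6, -0.1, -0.6] [0.0005, -0.0012, -0.0] deg 0.1 | now [ 0.5966 -0.0453  0.0404] [ 1.7997e+02 -7.0000e-02 -1.7000e+02] t 3.75 w 0.0853 f [ 0.6 -0.3  0.8]
```

Pose is good (TCP 4 mm above rim, centred). Close.

```bash
python3 -m jog '-1 0 0 -1 0 0 0;-1 0 0 -1 0 0 0;-1 0 0 -1 0 0 0;-1 0 0 -1 0 0 0;-1 0 0 -1 0 0 0;-1 0 0 -1 0 0 0'
python3 -c "
from h import *
to(.5972,-.0453,.041,190.0); cap('wrist','w4')"
```

```text
time_s: 4.35
ee_pos: [0.5979, -0.0455, 0.0437]
tool_rot: [-180.0, 0.1, -170.0]
ft_force: [-2.1, 0.1, 9.0]
grip_width: 0.0494
rows:  [0.7, 0.3, 2.7] [-0.0003, 0.0011, 0.0] deg 0.1 | now [ 0.5979 -0.0455  0.0437] [-1.7998e+02  6.0000e-02 -1.7000e+02] t 4.35 w 0.0494 f [-2.1  0.1  9. ]
```

View pics/w4.png

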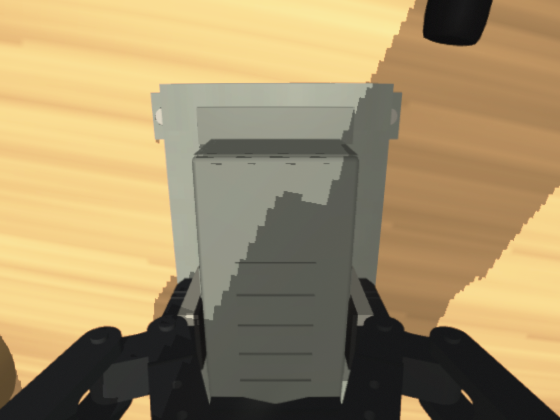

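```bash
python3 -m jog '-1 0 0 -6 0 0 0;-1 0 0 -14 0 0 0;-1 0 0 -24 0 0 0;-1 0 0 -34 0 0 0;-1 0 0 -46 0 0 0;-1 0 0 -58 0 0 0; -1 0 0 -70 0 0 0;-1 0 0 -80 0 0 0;-1 0 0 -80 0 0 0'
python3 -c "
from h import *
to(.5972,-.0453,.041,190.0); cap('wrist','w5')"
```

```text
time_s: 5.3
ee_pos: [0.5994, -0.0458, 0.1262]
tool_rot: [-179.9, 0.3, -170.0]
ft_force: [0.2, -0.4, -0.5]
grip_width: 0.0494
rows:  [2.5, 1.0, 85.2] [-0.0019, 0.0051, 0.0001] deg 0.3 | now [ 0.5994 -0.0458  0.1262] [-179.89    0.29 -169.99] t 5.3 w 0.0494 f [ 0.2 -0.4 -0.5]
```

View pics/w5.png

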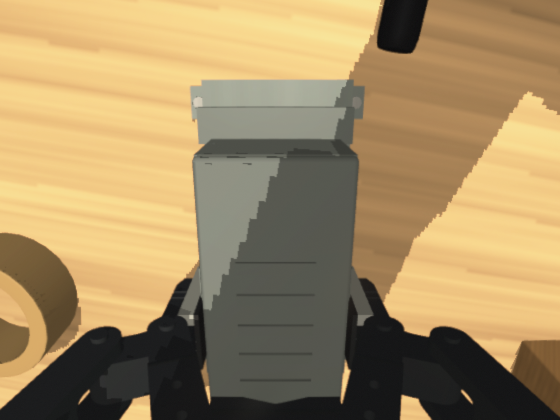

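```bash
python3 -c "
from h import *
to(.60,.13,.12,190.0);to(.60,.13,.028,190.0)"
```

```text
rows:  [-31.9, 172.8, 4.9] [-0.0012, 0.0033, 0.0001] deg 0.2 | now [ 0.5986 -0.0457  0.125 ] [-179.93    0.19 -169.99] t 5.35 w 0.0492 f [ 0.1 -0.3 -1.4]
rows:  [-31.6, 172.9, 96.9] [-0.0012, 0.0033, 0.0001] deg 0.2 | now [ 0.5986 -0.0457  0.125 ] [-179.93    0.19 -169.99] t 5.35 w 0.0492 f [ 0.1 -0.3 -1.4]
```

```bash
python3 -m jog '-1 -6 40 5 0 0 0;-1 -16 85 5 -0.0012 0.0033 0;-1 -25 130 5 -0.0012 0.0033 0;-1 -32 173 15 -0.0012 0.0033 0;-1 -32 173 45 -0.0012 0.0033 0;-1 -32 173 70 -0.0012 0.0033 0;-1 -32 173 84 -0.0012 0.0033 0;-1 -32 173 92 -0.0012 0.0033 0;-1 -32 173 95 -0.0012 0.0033 0;-1 -32 173 95 -0.0012 0.0033 0'
python3 -c "
from h import *
to(.60,.13,.027,190.0); cap('wrist','w6')"
```

```text
time_s: 6.35
ee_pos: [0.6009, 0.1298, 0.0302]
tool_rot: [-180.0, 0.0, -170.0]
ft_force: [0.2, 0.0, -1.3]
grip_width: 0.0497
rows:  [0.9, 0.4, 3.2] [-0.0001, 0.0007, -0.0006] deg 0.1 | now [0.6009 0.1298 0.0302] [-1.8000e+02  4.0000e-02 -1.7004e+02] t 6.35 w 0.0497 f [ 0.2  0.  -1.3]
```

View pics/w6.png

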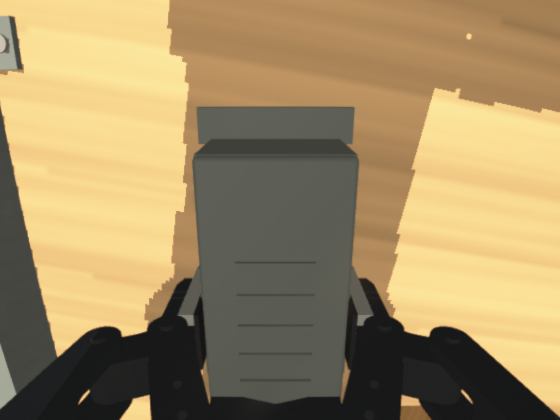

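```bash
python3 -m jog '-1 0.5 0 1.5 0 0 0;-1 0.5 0 3 0 0 0;-1 0.5 0 3.5 0 0 0;-1 0.5 0 3.5 0 0 0'
python3 -c "
from h import *
to(.60,.13,.027,190.0)"
```

```text
time_s: 6.8
ee_pos: [0.6009, 0.1298, 0.0276]
tool_rot: [-180.0, 0.1, -170.0]
ft_force: [-0.5, 0.1, -1.8]
grip_width: 0.0495
rows:  [0.9, 0.4, 0.5] [-0.0002, 0.0021, -0.0006] deg 0.1 | now [0.6009 0.1298 0.0276] [-1.7999e+02  1.2000e-01 -1.7004e+02] t 6.8 w 0.0495 f [-0.5  0.1 -1.8]
```

```bash
python3 -m jog '-1 0.5 0 1.2 0 -0.001 0;-1 0.5 0 1.8 0 -0.001 0;-1 0.5 0 1.8 0 -0.001 0'
python3 -c "
from h import *
to(.60,.13,.027,190.0)"
```

```text
time_s: 7.1
ee_pos: [0.601, 0.1298, 0.0268]
tool_rot: [-180.0, 0.2, -170.0]
ft_force: [-1.1, 0.3, 5.1]
grip_width: 0.0494
rows:  [1.0, 0.4, -0.3] [-0.0003, 0.0041, -0.0007] deg 0.2 | now [0.601  0.1298 0.0268] [-179.98    0.23 -170.04] t 7.1 w 0.0494 f [-1.1  0.3  5.1]
```

```bash
python3 -m jog '1 0 0 0 0 0 0;1 0 0 0 0 0 0;1 0 0 0 0 0 0;1 0 0 0 0 0 0;1 0 0 0 0 0 0;1 0 0 -25 0 0 0;1 0 0 -60 0 0 0;1 0 0 -100 0 0 0;1 0 0 -140 0 0 0;1 0 0 -140 0 0 0'
python3 -c "
from h import *
cap('wrist','w7');to(.5972,-.0453,.16,190.0)"
```

```text
time_s: 8.1
ee_pos: [0.6055, 0.1301, 0.1748]
tool_rot: [-179.9, 1.1, -170.0]
ft_force: [1.5, 0.8, 0.8]
grip_width: 0.0854
rows:  [36.6, -171.5, 11.1] [-0.0012, 0.0131, -0.0006] deg 0.8 | now [0.6035 0.13   0.1714] [-179.93    0.75 -170.03] t 8.15 w 0.0855 f [0.6 0.3 0.3]
```

View pics/w7.png

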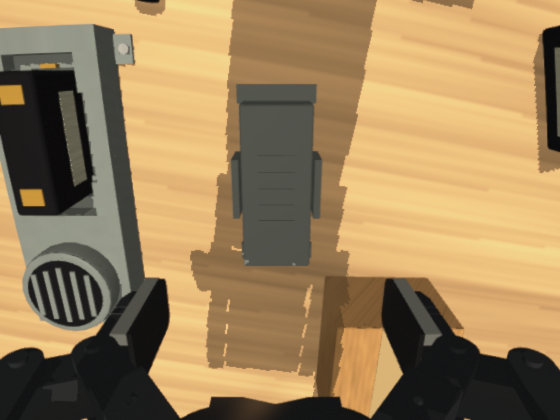

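```bash
python3 -m jog '1 9 -43 5 0 0.005 0;1 18 -86 8 0 0.013 0;1 27 -129 11 0 0.013 0;1 36.6 -171.5 11 0 0.013 0;1 36.6 -171.5 11 0 0.013 0;1 36.6 -171.5 11 0 0.013 0;1 36.6 -171.5 11 0 0.013 0'
python3 -c "
from h import *
cap('wrist','w8');to(.5972,-.0453,.16,190.0);crop('w8',190,70,365,270,'w8a',4)"
```

```text
time_s: 8.85
ee_pos: [0.5966, -0.0443, 0.159]
tool_rot: [180.0, -0.1, -170.0]
ft_force: [-0.7, 0.4, -0.0]
grip_width: 0.0854
rows:  [-0.1, -1.4, -0.7] [-0.0002, -0.0011, 0.0009] deg 0.1 | now [ 0.5968 -0.0439  0.1593] [-1.7999e+02 -6.0000e-02 -1.6995e+02] t 8.9 w 0.0858 f [-0.   0.2 -0. ]
```

View pics/w8a.png

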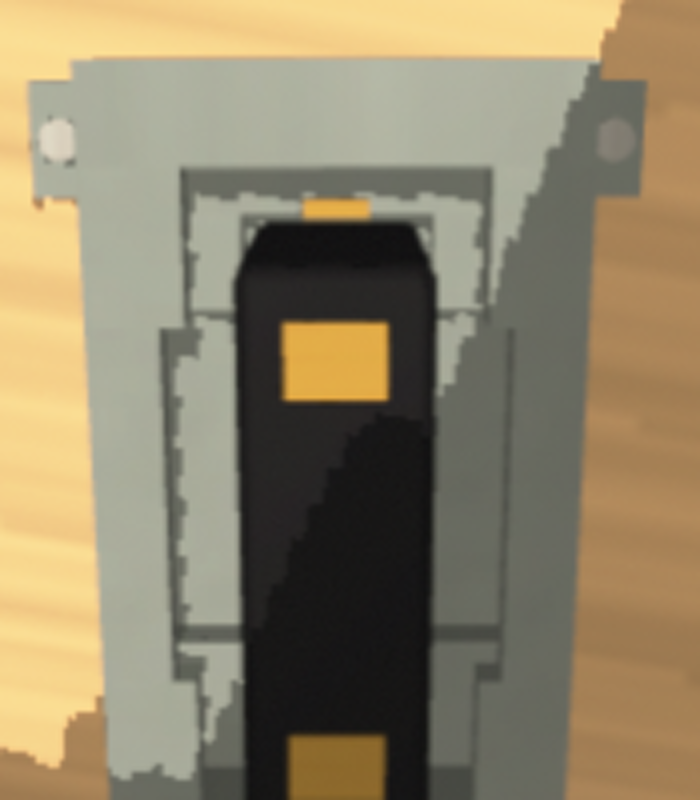

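```bash
python3 -c "
from h import *
crop('w8',190,200,365,400,'w8b',4)"
```

```text
(no output)
```

View pics/w8b.png

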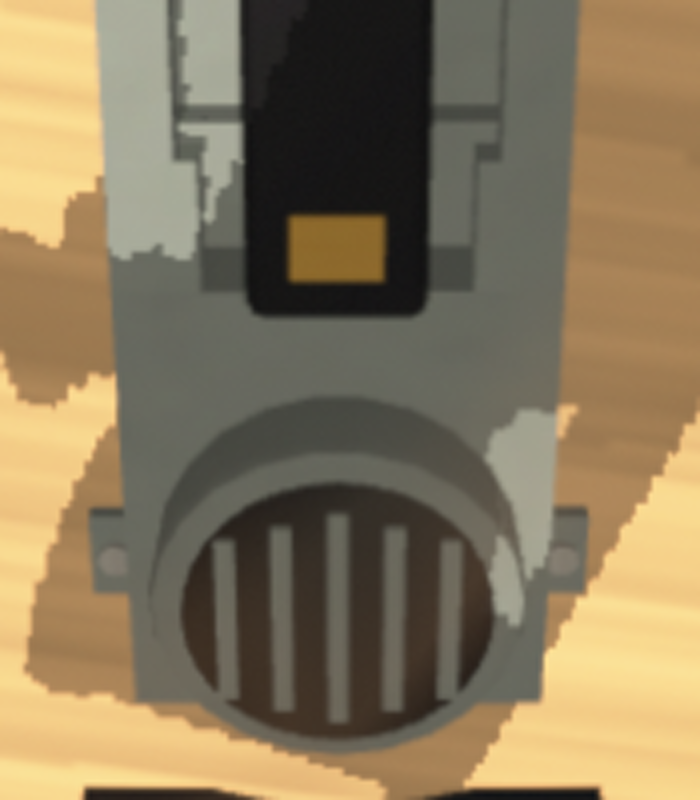

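```bash
python3 - <<'E'
from h import *
c=load("w8")
k1=pc([[335.5,361]],190,70,4)[0];k2=pc([[337,248]],190,200,4)[0]
W=px2w(c,[k1,k2],.070); print("pack",W.round(4),W.mean(0).round(4),np.degrees(np.arctan2(W[1,1]-W[0,1],W[1,0]-W[0,0])))
e=px2w(c,[*pc([[336,270]],190,70,4),*pc([[337,315]],190,200,4)],.07); print(e.round(4),e.mean(0))
px=[*pc([[73,62],[601,60],[181,168],[492,168]],190,70,4),*pc([[137,700],[541,700],[202,290],[473,290],[338,606]],190,200,4)]
loc=[[-.08,-.045,.036],[-.08,.045,.036],[-.062,-.027,.036],[-.062,.027,.036],[.165,-.045,.036],[.165,.045,.036],[.062,-.027,.036],[.062,.027,.036],[.122,0,.058]]
x,r=fitpose([c],[(0,p,l) for p,l in zip(px,loc)],[.59,-.04,.16])
print(x,np.degrees(x[2]));print(r.round(1).tolist())
px=[px[i] for i in(2,3,6,7)];loc=[loc[i] for i in (2,3,6,7)]
x,r=fitpose([c],[(0,p,l) for p,l in zip(px,loc)],[.59,-.04,.16])
print(x,np.degrees(x[2]));print(r.round(1).tolist())
to(.5975,-.0455,.042,190.0)
E
```

```text
pack [[ 0.5631 -0.0515  0.07  ]
 [ 0.6322 -0.0392  0.07  ]] [ 0.5977 -0.0453  0.07  ] 10.083238703466256
[[ 0.5492 -0.0538  0.07  ]
 [ 0.6449 -0.037   0.07  ]] [ 0.59707096 -0.04541405  0.07      ]
[ 0.5974485  -0.04528804  0.17453936] 10.000368436614258
[[-0.8, -0.8], [0.5, -0.5], [-0.3, -0.3], [0.4, -0.4], [-0.3, 0.9], [0.1, 0.7], [-0.2, 0.4], [0.4, 0.3], [0.1, 2.1]]
[ 0.59750401 -0.04533082  0.17406226] 9.97303281605512
[[-0.4, -0.3], [0.4, -0.3], [-0.3, 0.5], [0.3, 0.4]]
rows:  [-0.5, -1.7, 117.3] [-0.0002, -0.0011, 0.0009] deg 0.1 | now [ 0.5968 -0.0439  0.1593] [-1.7999e+02 -6.0000e-02 -1.6995e+02] t 8.9 w 0.0858 f [-0.   0.2 -0. ]
```

```bash
python3 -m jog '1 -0.5 -1.5 45 0 -0.001 0.001;1 -0.5 -1.5 85 0 -0.001 0.001;1 -0.5 -1.5 108 0 -0.001 0.001;1 -0.5 -1.5 116 0 -0.001 0.001;1 -0.5 -1.5 117 0 -0.001 0.001;1 -0.5 -1.5 117 0 -0.001 0.001;1 -0.5 -1.5 117 0 -0.001 0.001;0 -0.5 -1.5 117 0 -0.001 0.001;-1 -0.5 -1.5 117 0 -0.001 0.001;-1 -0.5 -1.5 117 0 -0.001 0.001;-1 -0.5 -1.5 117 0 -0.001 0.001;-1 -0.5 -1.5 117 0 -0.001 0.001'
python3 -c "
from h import *
to(.5975,-.0453,.042,190.0)"
```

```text
time_s: 10.1
ee_pos: [0.5978, -0.0453, 0.0428]
tool_rot: [-180.0, 0.0, -170.0]
ft_force: [-0.9, 1.4, 3.5]
grip_width: 0.031
rows:  [0.3, 0.0, 0.8] [-0.0002, 0.0007, -0.0003] deg 0.0 | now [ 0.5978 -0.0453  0.0428] [-1.7999e+02  4.0000e-02 -1.7002e+02] t 10.1 w 0.031 f [-0.9  1.4  3.5]
```

```bash
python3 -m jog '-1 0 0 -4 0 0 0;-1 0 0 -12 0 0 0;-1 0 0 -26 0 0 0;-1 0 0 -44 0 0 0;-1 0 0 -66 0 0 0;-1 0 0 -90 0 0 0;-1 0 0 -110 0 0 0;-1 0 0 -115 0 0 0;-1 0 0 -115 0 0 0'
python3 -c "
from h import *
to(.5975,-.0453,.16,190.0); cap('scene','s9')"
```

```text
time_s: 11.0
ee_pos: [0.5984, -0.0455, 0.1594]
tool_rot: [-179.9, 0.2, -170.0]
ft_force: [0.7, -0.3, -3.7]
grip_width: 0.0309
rows:  [0.9, 0.3, -0.7] [-0.0014, 0.0033, -0.0003] deg 0.2 | now [ 0.5984 -0.0455  0.1594] [-179.92    0.19 -170.02] t 11.0 w 0.0309 f [ 0.7 -0.3 -3.7]
```

View pics/s9.png

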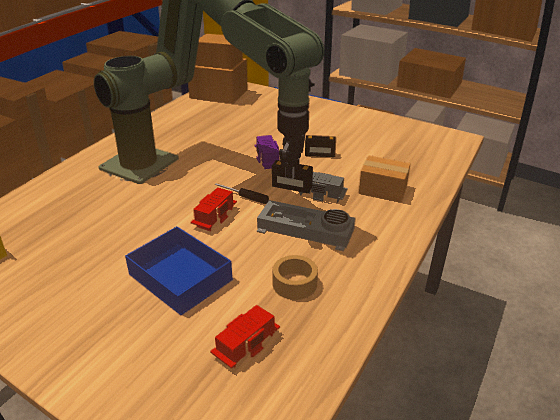

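```bash
python3 -c "
from h import *
c=load('s9'); b=px2w(c,[[126,263],[178,229],[232,267],[181,310]],.06); print(b[:3].round(3)); 
b2=px2w(c,[[126,263],[178,229],[232,267]],.06); print((b2[0]+b2[2])/2, np.degrees(np.arctan2(*(b2[2]-b2[1])[[1,0]])))
to(.47,-.352,.16,169.0)"
```

```text
[[ 0.377 -0.437  0.06 ]
 [ 0.399 -0.271  0.06 ]
 [ 0.598 -0.322  0.06 ]]
[ 0.48753777 -0.37946792  0.06      ] -14.238232646235712
rows:  [178.7, -280.0, -2.2] [-0.0001, 0.0006, 0.3662] deg 21.0 | now [ 0.5974 -0.0453  0.1578] [-1.7999e+02  3.0000e-02 -1.7002e+02] t 11.05 w 0.031 f [ 0.2 -0.1 -4.6]
```

```bash
python3 -m jog '-1 23 -36 -2 0 0 0.06;-1 46 -72 -2 0 0 0.13;-1 69 -108 -2 0 0 0.2;-1 92 -144 -2 0 0 0.28;-1 115 -180 -2 0 0 0.36;-1 140 -220 -2 0 0 0.366;-1 160 -252 -2 0 0 0.366;-1 174 -280 -2 0 0 0.366;-1 174 -290 -2 0 0 0.366;-1 174 -290 -2 0 0 0.366;-1 174 -290 -2 0 0 0.366'
python3 -c "
from h import *
to(.478,-.365,.16,169); cap('wrist','w10'); cap('top','t10')"
```

```text
time_s: 12.15
ee_pos: [0.4759, -0.3596, 0.1583]
tool_rot: [179.9, -0.1, 169.0]
ft_force: [-0.4, 0.3, -3.7]
grip_width: 0.0311
rows:  [-3.1, -4.9, -1.7] [0.0025, -0.0017, 0.0004] deg 0.2 | now [ 0.4759 -0.3596  0.1583] [ 1.7986e+02 -1.0000e-01  1.6902e+02] t 12.15 w 0.0311 f [-0.4  0.3 -3.7]
```

View pics/w10.png

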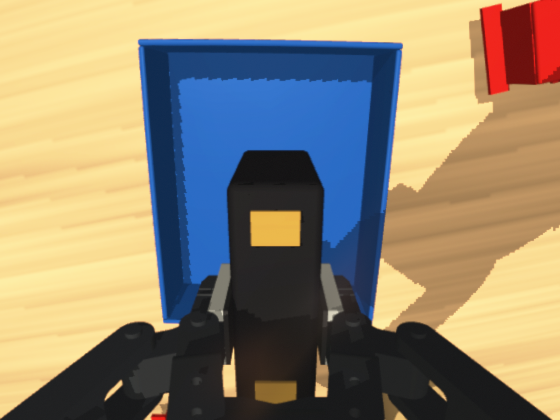

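View pics/t10.png

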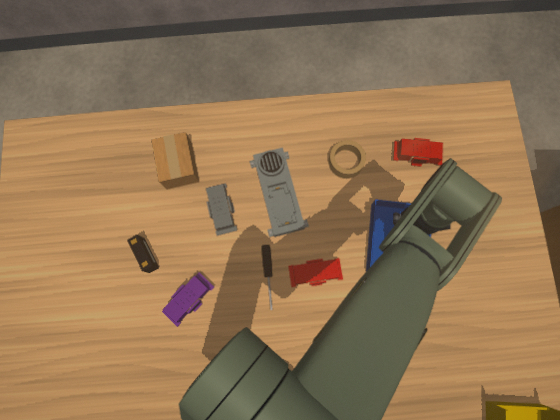

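```bash
python3 - <<'E'
from h import *
c=load("w10")
px=[[140,43],[402,45],[375,321],[164,322]]
# -x end, left=-y
loc=[[-.1,-.08,.06],[-.1,.08,.06],[.1,.08,.06],[.1,-.08,.06]]
x,r=fitpose([c],[(0,p,l) for p,l in zip(px,loc)],[.48,-.36,-.2]); print(x,np.degrees(x[2]),r.round(1).tolist())
to(*x[:2],.045,180+np.degrees(x[2]))
E
```

```text
[ 0.47182564 -0.36202891 -0.20038791] -11.481381567783146 [[-2.8, -0.8], [2.2, -0.6], [-0.6, 6.6], [0.7, 4.5]]
rows:  [3.8, -3.9, 113.9] [0.0017, -0.001, 0.0102] deg 0.6 | now [ 0.4764 -0.3592  0.1589] [ 1.799e+02 -6.000e-02  1.691e+02] t 12.25 w 0.0311 f [-0.1 -0.6 -4.3]
```

```bash
python3 -m jog '-1 4 -4 35 0.002 0 0.01;-1 4 -4 70 0.002 0 0.01;-1 4 -4 95 0.002 0 0.01;-1 4 -4 108 0.002 0 0.01;-1 4 -4 114 0.002 0 0.01;-1 4 -4 115 0.002 0 0.01;-1 4 -4 115 0.002 0 0.01;-1 4 -4 115 0.002 0 0.01'
python3 -c "
from h import *
to(.472,-.362,.042,168.5)"
```

```text
time_s: 13.05
ee_pos: [0.4728, -0.3632, 0.0457]
tool_rot: [-179.9, 0.1, 168.5]
ft_force: [0.0, 0.2, -3.3]
grip_width: 0.0309
rows:  [1.1, 1.0, 3.7] [-0.0023, 0.002, 0.0007] deg 0.2 | now [ 0.4728 -0.3632  0.0457] [-1.7987e+02  1.1000e-01  1.6854e+02] t 13.05 w 0.0309 f [ 0.   0.2 -3.3]
```

```bash
python3 -m jog '-1 0 0 2.5 0 0 0;-1 0 0 3.5 0 0 0;-1 0 0 3.5 0 0 0;0.3 0 0 3 0 0 0;1 0 0 3 0 0 0;1 0 0 3 0 0 0;1 0 0 3 0 0 0;1 0 0 3 0 0 0;1 0 0 -40 0 0 0;1 0 0 -80 0 0 0;1 0 0 -120 0 0 0;1 0 0 -120 0 0 0'
python3 -c "
from h import *
cap('wrist','w11');to(.47,.30,.22,204)"
```

```text
time_s: 14.25
ee_pos: [0.4763, -0.3665, 0.1735]
tool_rot: [-179.4, 0.8, 168.6]
ft_force: [-0.2, -1.2, 0.2]
grip_width: 0.0851
rows:  [136.3, 650.4, -55.9] [-0.0101, 0.0068, -0.6188] deg 35.5 | now [ 0.4748 -0.365   0.1703] [-179.57    0.54  168.55] t 14.3 w 0.0853 f [ 0.1  0.4 -0.1]
```

View pics/w11.png

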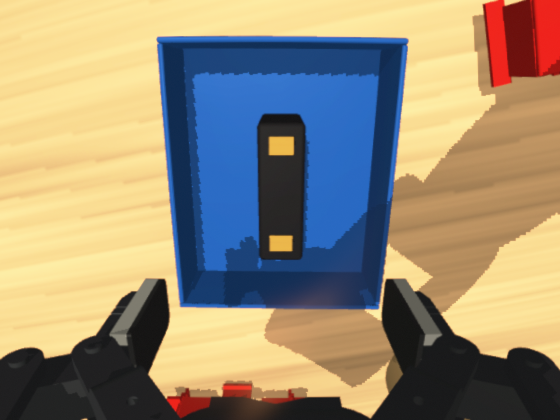

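```bash
python3 -m jog '1 20 60 -20 -0.01 0.007 -0.1;1 140 700 -20 -0.01 0.007 -0.6188;1 140 700 -20 -0.01 0.007 -0.6188;1 140 700 -20 -0.01 0.007 -0.6188;1 140 700 -20 -0.01 0.007 -0.6188;1 140 700 -20 -0.01 0.007 -0.6188;1 140 700 -20 -0.01 0.007 -0.6188;1 140 700 -20 -0.01 0.007 -0.6188;1 140 700 -20 -0.01 0.007 -0.6188;1 140 700 -20 -0.01 0.007 -0.6188;1 140 700 -20 -0.01 0.007 -0.6188'
python3 -c "
from h import *
to(.482,.35,.18,204)"
```

```text
time_s: 15.4
ee_pos: [0.473, 0.1853, 0.1823]
tool_rot: [180.0, -0.2, -156.0]
ft_force: [0.7, 0.7, -0.3]
grip_width: 0.0856
rows:  [-75.2, 146.9, 2.1] [0.0003, -0.0027, 0.0] deg 0.2 | now [0.473  0.1853 0.1823] [ 1.7998e+02 -1.5000e-01 -1.5600e+02] t 15.4 w 0.0856 f [ 0.7  0.7 -0.3]
```

```bash
python3 -m jog '1 -23 44 2 0 -0.003 0;1 -46 90 2 0 -0.003 0;1 -69 135 2 0 -0.003 0;1 -75 147 2 0 -0.003 0;1 -75 147 2 0 -0.003 0;1 -75 147 2 0 -0.003 0;1 -75 147 2 0 -0.003 0'
python3 -c "
from h import *
cap('wrist','w12');to(.482,.35,.18,204)
crop('w12',180,80,380,280,'w12a',4)"
```

```text
time_s: 16.1
ee_pos: [0.4815, 0.3482, 0.1794]
tool_rot: [-180.0, -0.1, -156.1]
ft_force: [0.3, 0.2, -0.1]
grip_width: 0.0851
rows:  [-1.0, 1.5, -0.3] [-0.0003, -0.0009, -0.002] deg 0.1 | now [0.4817 0.3482 0.1797] [-1.7998e+02 -5.0000e-02 -1.5611e+02] t 16.15 w 0.0857 f [-0.2 -0.1  0.5]
```

View pics/w12.png

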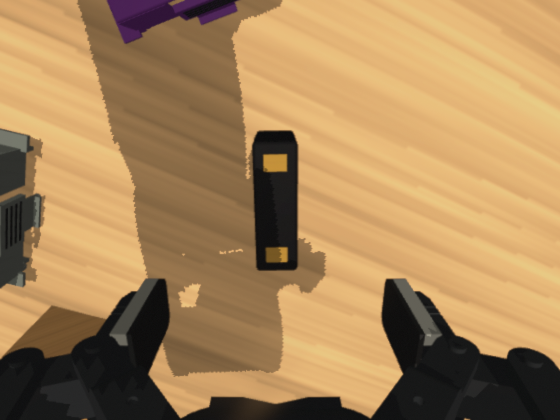

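View pics/w12a.png

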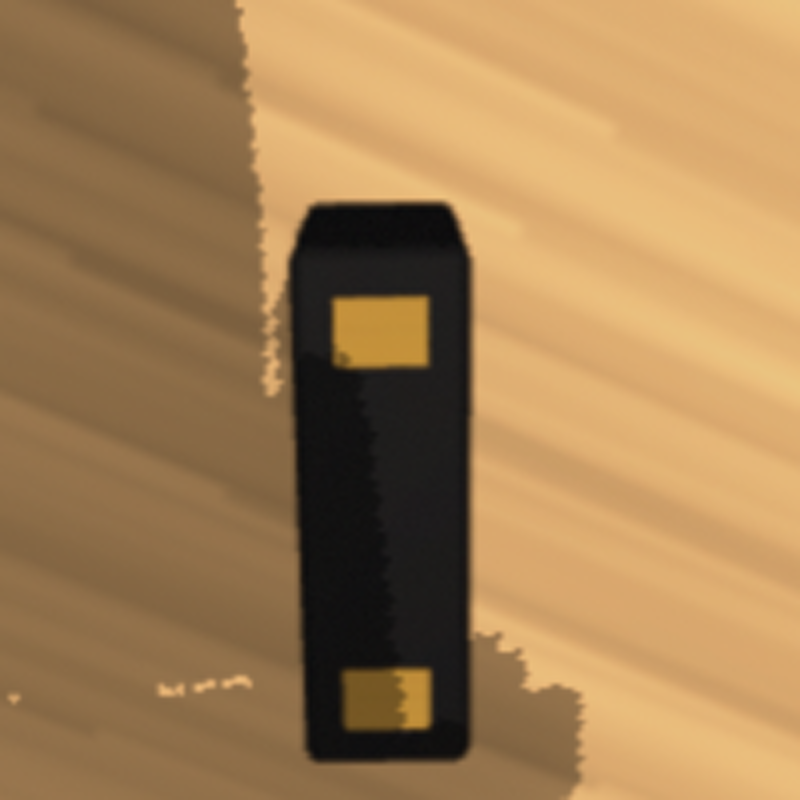

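```bash
python3 - <<'E'
from h import *
c=load("w12")
k=pc([[381,332],[387,699.5]],180,80,4)
W=px2w(c,k,.064); x=W.mean(0);a=np.degrees(np.arctan2(W[1,1]-W[0,1],W[1,0]-W[0,0])); print(W.round(4),x.round(4),a, np.linalg.norm(W[1]-W[0]))
e=px2w(c,pc([[382,255],[387,760]],180,80,4),.064); print(e.mean(0),np.linalg.norm(e[1]-e[0]))
to(x[0],x[1],.0368,180+a)
E
```

```text
[[0.4571 0.3366 0.064 ]
 [0.5208 0.3661 0.064 ]] [0.4889 0.3514 0.064 ] 24.77707875932412 0.07026238937242292
[0.48862721 0.35133271 0.064     ] 0.09641228966400134
rows:  [-8.0, 0.0, 142.9] [-0.0003, -0.0009, -0.0155] deg 0.9 | now [0.4817 0.3482 0.1797] [-1.7998e+02 -5.0000e-02 -1.5611e+02] t 16.15 w 0.0857 f [-0.2 -0.1  0.5]
```

```bash
python3 -m jog '1 -8 0 45 0 -0.001 -0.0155;1 -8 0 90 0 -0.001 -0.0155;1 -8 0 122 0 -0.001 -0.0155;1 -8 0 138 0 -0.001 -0.0155;1 -8 0 142 0 -0.001 -0.0155;1 -8 0 143 0 -0.001 -0.0155;1 -8 0 143 0 -0.001 -0.0155;1 -8 0 143 0 -0.001 -0.0155'
python3 -c "
from h import *
to(.4889,.3514,.0368,204.78)"
```

```text
time_s: 16.95
ee_pos: [0.4906, 0.3522, 0.0389]
tool_rot: [-180.0, 0.2, -155.2]
ft_force: [-0.4, 1.2, -0.1]
grip_width: 0.0851
rows:  [1.9, 0.0, 2.1] [-0.0001, 0.0043, -0.0002] deg 0.2 | now [0.4906 0.3522 0.0389] [-180.      0.25 -155.23] t 16.95 w 0.0851 f [-0.4  1.2 -0.1]
```

```bash
python3 -m jog '1 1.2 0 1.6 0 0.003 0;1 1.2 0 1.6 0 0.003 0;1 1.2 0 1.6 0 0.003 0;0 1.2 0 1.6 0 0.003 0;-1 1.2 0 1.6 0 0.003 0;-1 1.2 0 1.6 0 0.003 0;-1 1.2 0 1.6 0 0.003 0;-1 1.2 0 1.6 0 0.003 0'
python3 -c "
from h import *
to(.4889,.3514,.0368,204.78)"
```

```text
time_s: 17.75
ee_pos: [0.4896, 0.3519, 0.0375]
tool_rot: [180.0, 0.1, -155.2]
ft_force: [0.2, 0.3, 0.7]
grip_width: 0.0312
rows:  [0.9, -0.2, 0.7] [0.0002, 0.0017, -0.0002] deg 0.1 | now [0.4896 0.3519 0.0375] [ 1.7999e+02  1.0000e-01 -1.5523e+02] t 17.75 w 0.0312 f [0.2 0.3 0.7]
```

```bash
python3 -m jog '-1 0 0 -6 0 0 0;-1 0 0 -25 0 0 0;-1 0 0 -60 0 0 0;-1 0 0 -95 0 0 0;-1 0 0 -122 0 0 0;-1 0 0 -122 0 0 0;-1 0 0 -122 0 0 0'
python3 -c "
from h import *
to(.5984,-.0451,.16,190.0)"
```

```text
time_s: 18.45
ee_pos: [0.4889, 0.3515, 0.1587]
tool_rot: [180.0, 0.0, -155.2]
ft_force: [0.5, -0.1, -4.6]
grip_width: 0.031
rows:  [66.7, -406.0, -1.4] [0.0002, 0.0008, 0.2577] deg 14.8 | now [0.4889 0.3515 0.1587] [ 1.7999e+02  5.0000e-02 -1.5523e+02] t 18.45 w 0.031 f [ 0.5 -0.1 -4.6]
```

```bash
python3 -m jog '-1 5 -30 -2 0 0 0.02;-1 12 -75 -2 0 0 0.06;-1 20 -120 -2 0 0 0.1;-1 27 -165 -2 0 0 0.14;-1 35 -210 -2 0 0 0.18;-1 42 -255 -2 0 0 0.22;-1 50 -300 -2 0 0 0.25;-1 57 -345 -2 0 0.001 0.2577;-1 63 -385 -2 0 0.001 0.2577;-1 66.7 -404 -2 0 0.001 0.2577;-1 66.7 -406 -2 0 0.001 0.2577;-1 66.7 -406 -2 0 0.001 0.2577'
python3 -c "
from h import *
to(.5984,-.0451,.16,190.0)"
```

```text
time_s: 19.65
ee_pos: [0.5968, -0.0446, 0.1581]
tool_rot: [179.8, -0.3, -170.1]
ft_force: [0.2, 0.9, -4.3]
grip_width: 0.0311
rows:  [-1.5, -0.7, -1.9] [0.0029, -0.0045, -0.0009] deg 0.3 | now [ 0.5968 -0.0446  0.1581] [ 179.83   -0.26 -170.05] t 19.65 w 0.0311 f [ 0.2  0.9 -4.3]
```

```bash
python3 -m jog '-1 -1.2 -0.6 20 0.0029 -0.004 -0.0009;-1 -1.2 -0.6 40 0.0029 -0.004 -0.0009;-1 -1.2 -0.6 55 0.0029 -0.004 -0.0009;-1 -1.2 -0.6 60 0.0029 -0.004 -0.0009;-1 -1.2 -0.6 60 0.0029 -0.004 -0.0009;-1 -1.2 -0.6 60 0.0029 -0.004 -0.0009'
python3 -c "
from h import *
to(.5984,-.0451,.09,190.0); cap('wrist','w13')"
```

```text
time_s: 20.25
ee_pos: [0.5985, -0.0445, 0.0989]
tool_rot: [-180.0, 0.1, -170.0]
ft_force: [0.2, 0.5, -3.8]
grip_width: 0.0311
rows:  [0.2, -0.6, 8.9] [-0.0004, 0.0009, 0.0007] deg 0.1 | now [ 0.5985 -0.0445  0.0989] [-1.7998e+02  5.0000e-02 -1.6996e+02] t 20.25 w 0.0311 f [ 0.2  0.5 -3.8]
```

View pics/w13.png

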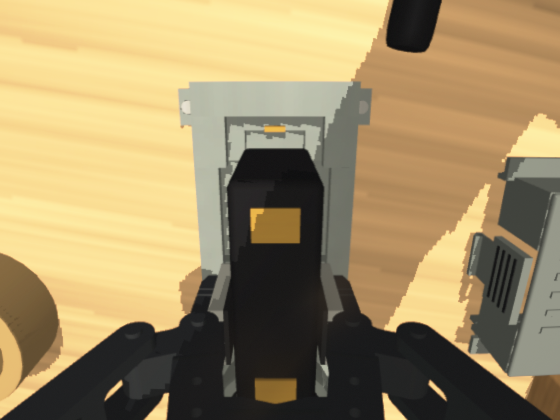

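```bash
python3 -m jog '-1 0.2 -0.6 12 0 0.001 0.0007;-1 0.2 -0.6 24 0 0.001 0.0007;-1 0.2 -0.6 35 0 0.001 0.0007;-1 0.2 -0.6 40 0 0.001 0.0007;-1 0.2 -0.6 40 0 0.001 0.0007;-1 0.2 -0.6 40 0 0.001 0.0007'
python3 -c "
from h import *
to(.5984,-.0451,.0435,190.0); cap('wrist','w14')"
```

```text
time_s: 20.9
ee_pos: [0.5988, -0.0454, 0.0591]
tool_rot: [-180.0, 0.0, -170.0]
ft_force: [0.2, 0.2, -3.9]
grip_width: 0.0308
rows:  [0.3, 0.4, 15.6] [-0.0007, 0.0004, -0.0003] deg 0.0 | now [ 0.5988 -0.0454  0.0591] [-1.7996e+02  2.0000e-02 -1.7002e+02] t 20.9 w 0.0308 f [ 0.2  0.2 -3.9]
```

View pics/w14.png

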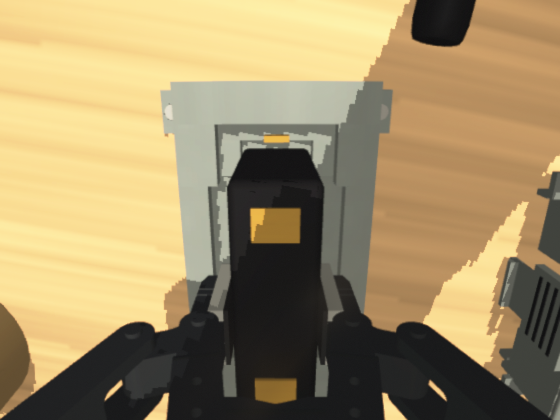

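```bash
python3 -m jog '-1 0.2 0.3 4 0 0 0;-1 0.2 0.3 8 0 0 0;-1 0.2 0.3 12 0 0 0;-1 0.2 0.3 14 0 0 0;-1 0.2 0.3 14 0 0 0'
python3 -c "
from h import *
to(.5984,-.0451,.0435,190.0)"
```

```text
time_s: 21.45
ee_pos: [0.5985, -0.0452, 0.045]
tool_rot: [-180.0, 0.0, -170.0]
ft_force: [-0.1, 0.1, -3.2]
grip_width: 0.0312
rows:  [0.1, 0.1, 1.5] [-0.0006, 0.0002, -0.0003] deg 0.0 | now [ 0.5985 -0.0452  0.045 ] [-1.7996e+02  1.0000e-02 -1.7002e+02] t 21.45 w 0.0312 f [-0.1  0.1 -3.2]
```

```bash
python3 -m jog '-1 0 0 1.2 0 0 0;-1 0 0 2 0 0 0;-1 0 0 2 0 0 0'
python3 -c "
from h import *
to(.5984,-.0451,.0435,190.0)"
```

```text
time_s: 21.75
ee_pos: [0.5986, -0.0452, 0.0435]
tool_rot: [-180.0, 0.0, -170.0]
ft_force: [-1.8, 0.2, -1.7]
grip_width: 0.0309
rows:  [0.2, 0.1, -0.0] [-0.0007, 0.0004, -0.0003] deg 0.0 | now [ 0.5986 -0.0452  0.0435] [-1.7996e+02  2.0000e-02 -1.7001e+02] t 21.75 w 0.0309 f [-1.8  0.2 -1.7]
```

```bash
python3 -m jog '1 0 0 0 0 0 0;1 0 0 0 0 0 0;1 0 0 0 0 0 0;1 0 0 0 0 0 0;1 0 0 0 0 0 0;1 0 0 -40 0 0 0;1 0 0 -80 0 0 0;1 0 0 -118 0 0 0;1 0 0 -118 0 0 0;1 0 0 -118 0 0 0'
python3 -c "
from h import *
cap('wrist','w15');to(.601,.1298,.16,189.96)
crop('w15',190,70,365,270,'w15a',4);crop('w15',190,200,365,400,'w15b',4)"
```

```text
time_s: 22.75
ee_pos: [0.5995, -0.0453, 0.163]
tool_rot: [-179.9, 0.2, -170.0]
ft_force: [-0.9, -0.2, -1.4]
grip_width: 0.0853
rows:  [-33.1, 171.7, 1.1] [-0.0005, 0.0, 0.0004] deg 0.0 | now [ 0.5982 -0.045   0.1612] [-179.97    0.   -170.01] t 22.8 w 0.0855 f [-0.   0.1  0.3]
```

View pics/w15a.png

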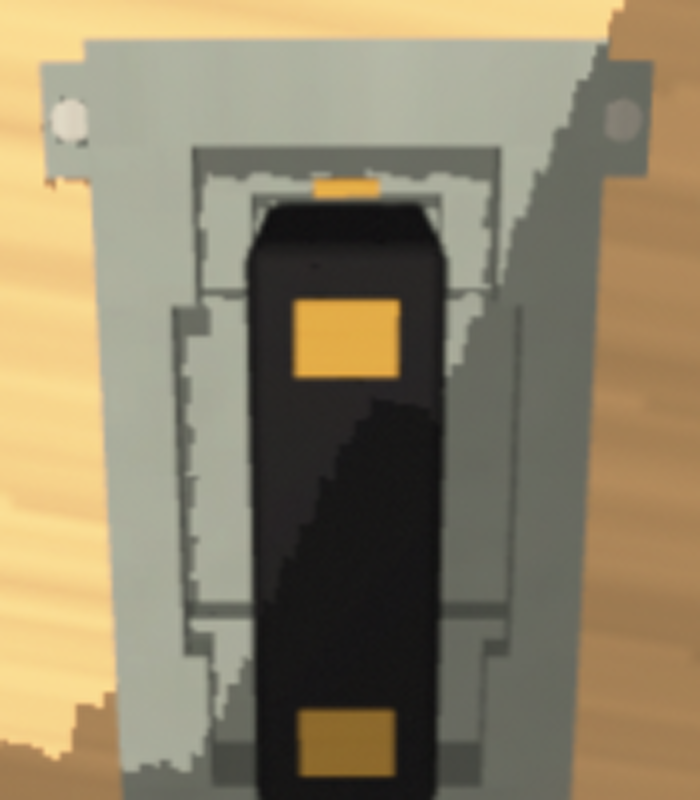

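View pics/w15b.png

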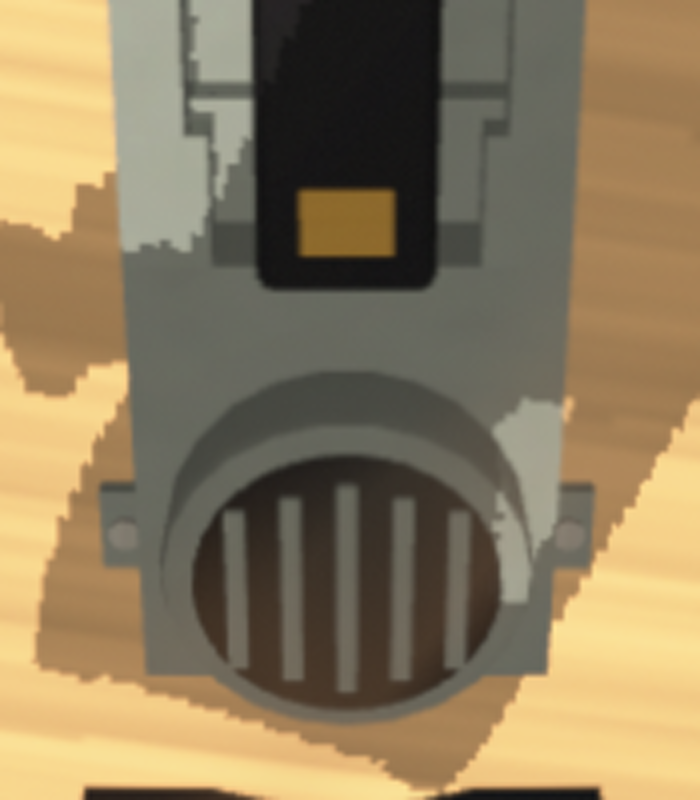

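```bash
python3 -m jog '1 -8 43 1 0 0 0;1 -16 86 1 0 0 0;1 -25 130 1 0 0 0;1 -33 170 1 0 0 0;1 -33 171.7 1 0 0 0;1 -33 171.7 1 0 0 0;1 -33 171.7 1 0 0 0;1 -33 171.7 1 0 0 0'
python3 -c "
from h import *
cap('wrist','w16');to(.601,.1298,.0268,189.96)
crop('w16',190,60,365,280,'w16a',3.5)"
```

```text
time_s: 23.6
ee_pos: [0.6006, 0.1283, 0.1593]
tool_rot: [-180.0, -0.1, -170.1]
ft_force: [-0.3, 0.4, -0.7]
grip_width: 0.0855
rows:  [-0.6, 1.5, 132.8] [-0.0007, -0.0009, -0.0016] deg 0.1 | now [0.6008 0.1283 0.1596] [-1.7996e+02 -5.0000e-02 -1.7013e+02] t 23.65 w 0.0855 f [0.7 0.2 0. ]
```

View pics/w16a.png

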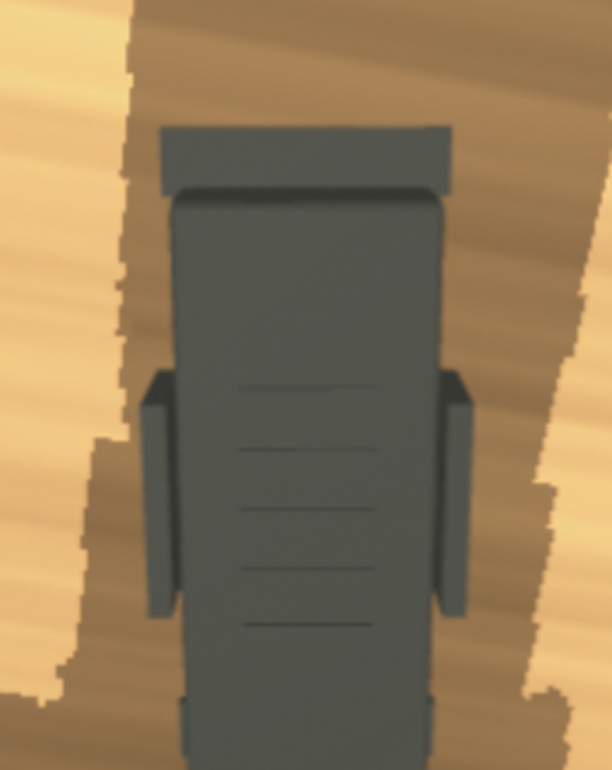

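```bash
python3 - <<'E'
from h import *
c=load("w16")
px=pc([[140,404],[473,404],[149,617],[467,617],[171,205],[443,205]],190,60,3.5)
loc=[[-.022,-.032,.057],[-.022,.032,.057],[.022,-.032,.057],[.022,.032,.057],[-.06,-.025,.06],[-.06,.025,.06]]
x,r=fitpose([c],[(0,p,l) for p,l in zip(px,loc)],[.6,.13,.17]); print(x,np.degrees(x[2]),r.round(1).tolist())
to(*x[:2],.0268,180+np.degrees(x[2]))
E
```

```text
[0.6012622  0.12968359 0.17438321] 9.991422236789811 [[-0.2, 0.4], [0.6, 0.1], [-0.2, 0.5], [-0.1, 0.2], [-0.8, -0.4], [0.9, -0.6]]
rows:  [-0.8, 1.4, 132.8] [-0.0007, -0.0009, -0.0021] deg 0.1 | now [0.6008 0.1283 0.1596] [-1.7996e+02 -5.0000e-02 -1.7013e+02] t 23.65 w 0.0855 f [0.7 0.2 0. ]
```

```bash
python3 -m jog '1 -0.8 1.4 40 0 -0.001 -0.002;1 -0.8 1.4 80 0 -0.001 -0.002;1 -0.8 1.4 112 0 -0.001 -0.002;1 -0.8 1.4 128 0 -0.001 -0.002;1 -0.8 1.4 132 0 -0.001 -0.002;1 -0.8 1.4 132 0 -0.001 -0.002;1 -0.8 1.4 132 0 -0.001 -0.002;1 -0.8 1.4 132 0 -0.001 -0.002'
python3 -c "
from h import *
to(.6013,.1297,.0268,190)"
```

```text
time_s: 24.45
ee_pos: [0.6032, 0.1299, 0.0298]
tool_rot: [-179.9, 0.2, -170.0]
ft_force: [-0.9, 0.6, -0.1]
grip_width: 0.0849
rows:  [1.9, 0.2, 3.0] [-0.0011, 0.0043, -0.0003] deg 0.3 | now [0.6032 0.1299 0.0298] [-179.94    0.24 -170.02] t 24.45 w 0.0849 f [-0.9  0.6 -0.1]
```

```bash
python3 -m jog '1 1.3 0.2 2.5 -0.001 0.003 0;1 1.3 0.2 2.5 -0.001 0.003 0;1 1.3 0.2 2.5 -0.001 0.003 0;-1 1.3 0.2 2.5 -0.001 0.003 0;-1 1.3 0.2 2.5 -0.001 0.003 0;-1 1.3 0.2 2.5 -0.001 0.003 0;-1 1.3 0.2 2.5 -0.001 0.003 0;-1 1.3 0.2 2.5 -0.001 0.003 0;-1 1.3 0.2 2.5 -0.001 0.003 0'
python3 -c "
from h import *
to(.6013,.1297,.0268,190)"
```

```text
time_s: 25.35
ee_pos: [0.6032, 0.1301, 0.0296]
tool_rot: [-180.0, 0.2, -170.0]
ft_force: [-1.6, 0.1, 9.2]
grip_width: 0.0493
rows:  [2.0, -0.0, 2.8] [-0.0002, 0.0039, -0.0003] deg 0.2 | now [0.6032 0.1301 0.0296] [-179.99    0.22 -170.02] t 25.35 w 0.0493 f [-1.6  0.1  9.2]
```

```bash
python3 -m jog '-1 0.5 0 -6 0 0 0;-1 0.5 0 -20 0 0 0;-1 0.5 0 -50 0 0 0;-1 0.5 0 -80 0 0 0;-1 0.5 0 -100 0 0 0;-1 0.5 0 -105 0 0 0;-1 0.5 0 -105 0 0 0;-1 0.5 0 -105 0 0 0'
python3 -c "
from h import *
cap('wrist','w17');to(.5994,-.0449,.135,190.0)
crop('w17',170,90,385,290,'w17a',3.7)"
```

```text
time_s: 26.15
ee_pos: [0.6011, 0.1298, 0.1332]
tool_rot: [180.0, 0.1, -170.0]
ft_force: [-1.2, -0.5, -1.9]
grip_width: 0.0495
rows:  [31.7, -171.8, -2.4] [0.0002, 0.0002, -0.0003] deg 0.0 | now [0.6009 0.1298 0.1327] [ 1.7999e+02  1.0000e-02 -1.7002e+02] t 26.2 w 0.0492 f [-0.8  1.  -2.3]
```

View pics/w17a.png

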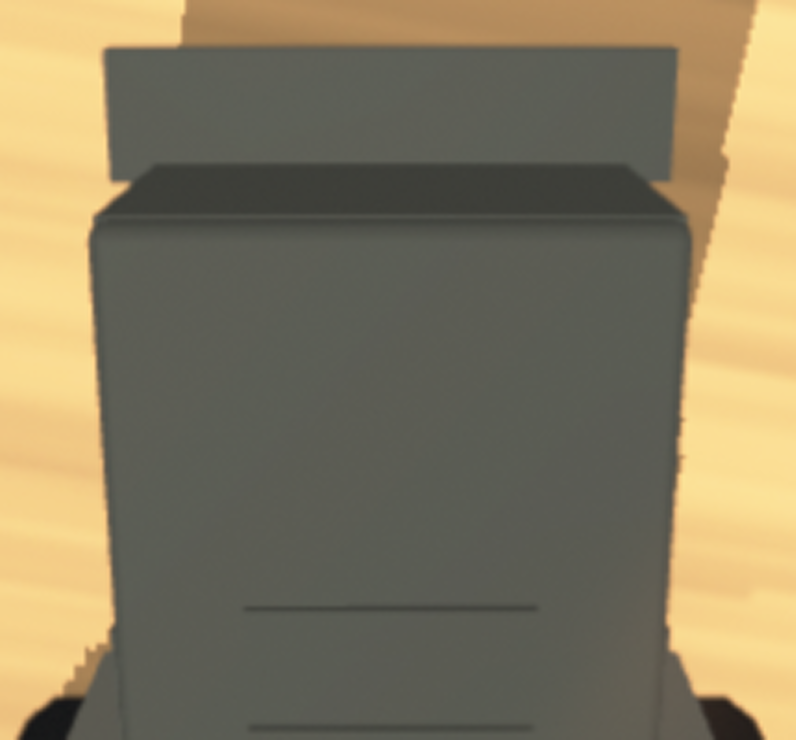

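```bash
python3 - <<'E'
from h import *
def fit3(c,px,loc,yaw,x0):
    R2=np.array([[np.cos(yaw),-np.sin(yaw)],[np.sin(yaw),np.cos(yaw)]])
    def f(p): 
        L=np.array(loc); return (w2px(c,np.c_[L[:,:2]@R2.T+p[:2],L[:,2]+p[2]])-px).ravel()
    s=least_squares(f,x0,x_scale=.01); return s.x,f(s.x).reshape(-1,2)
c=load("w17"); T=c["T"]
px=pc([[92,222],[690,222],[105,48],[678,48]],170,90,3.7)
loc=[[-.06,-.025,.021],[-.06,.025,.021],[-.072,-.025,-.018],[-.072,.025,-.018]]
for z in(.1332+.0094,):
    x,r=fitpose([c],[(0,p,[l[0],l[1],l[2]+z]) for p,l in zip(px[:2],loc[:2])],[.6,.13,.17]); print(x,np.degrees(x[2]),r.round(1).tolist())
x,r=fit3(c,px[:2],loc[:2],np.radians(9.98),[.6,.13,.14]);print("17",x,r.round(1).tolist(), "tcp .6011 .1298 .1332")
im=load("w5")
crop('w5',170,90,385,290,'w5a',3.7)
E
```

```text
[0.59977045 0.12921999 0.17335584] 9.932557775142138 [[-2.8, 0.1], [2.8, 0.1]]
17 [0.60041432 0.12938407 0.13873622] [[0.0, 0.1], [0.0, -0.1]] tcp .6011 .1298 .1332
```

View pics/w5a.png

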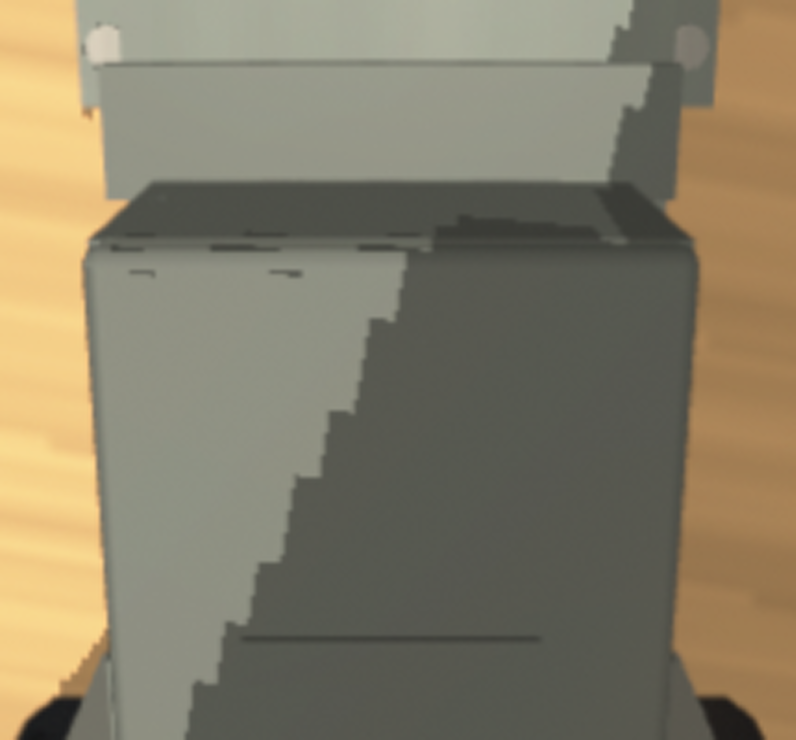

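```bash
python3 - <<'E'
from h import *
for fn,u,rib,tcp,dz in(("w17",[[92,222],[690,222]],[391,608],[.6011,.1298,.1332],.0094),("w5",[[88,246],[696,246]],[391,638],[.5994,-.0458,.1262],.0123)):
    c=load(fn); px=pc(u+[rib],170,90,3.7); T=c["T"]
    # tool pose from T is consistent; express in world minus tcp rotated by yaw 10
    P=px2w(c,px,tcp[2]+dz+.021)-tcp
    s,co=np.sin(np.radians(10)),np.cos(np.radians(10))
    L=np.c_[P[:,0]*co+P[:,1]*s,-P[:,0]*s+P[:,1]*co]; print(fn,(L*1e3).round(2).tolist(), "edge->centre", (L[:2].mean(0)*1e3+[60,0]).round(2))
E
```

```text
w17 [[-61.45, -24.44], [-61.4, 23.89], [-27.11, -0.31]] edge->centre [-1.43 -0.27]
w5 [[-60.3, -24.19], [-60.28, 23.82], [-25.91, -0.27]] edge->centre [-0.29 -0.18]
```

```bash
python3 -m jog '-1 6 -35 -1 0 0 0;-1 14 -78 -1 0 0 0;-1 22 -121 -1 0 0 0;-1 29 -158 -1 0 0 0;-1 32 -170 -1 0 0 0;-1 32 -172 -1 0 0 0;-1 32 -172 -1 0 0 0;-1 32 -172 -1 0 0 0;-1 32 -172 -1 0 0 0'
python3 -c "
from h import *
to(.5990,-.0450,.09,190.0)"
```

```text
time_s: 27.1
ee_pos: [0.5991, -0.0435, 0.1334]
tool_rot: [180.0, -0.0, -169.9]
ft_force: [0.4, 0.7, -1.3]
grip_width: 0.0492
rows:  [0.3, -1.5, 43.4] [0.0007, -0.0002, 0.0018] deg 0.1 | now [ 0.5991 -0.0435  0.1334] [ 1.7996e+02 -1.0000e-02 -1.6990e+02] t 27.1 w 0.0492 f [ 0.4  0.7 -1.3]
```

```bash
python3 -m jog '-1 0.3 -1.5 20 0.0007 0 0.0018;-1 0.3 -1.5 40 0.0007 0 0.0018;-1 0.3 -1.5 54 0.0007 0 0.0018;-1 0.3 -1.5 60 0.0007 0 0.0018;-1 0.3 -1.5 62 0.0007 0 0.0018;-1 0.3 -1.5 62 0.0007 0 0.0018;-1 0.3 -1.5 62 0.0007 0 0.0018'
python3 -c "
from h import *
to(.5990,-.0450,.0466,190.0); cap('wrist','w18'); cap('scene','s18'); crop('s18',230,120,370,260,'s18a',5)"
```

```text
time_s: 27.8
ee_pos: [0.5999, -0.0451, 0.0724]
tool_rot: [-180.0, 0.1, -170.0]
ft_force: [0.4, -1.2, -1.8]
grip_width: 0.049
rows:  [0.9, 0.3, 25.8] [-0.0007, 0.0016, 0.0] deg 0.1 | now [ 0.5999 -0.0451  0.0724] [-1.7996e+02  9.0000e-02 -1.7000e+02] t 27.8 w 0.049 f [ 0.4 -1.2 -1.8]
```

View pics/w18.png

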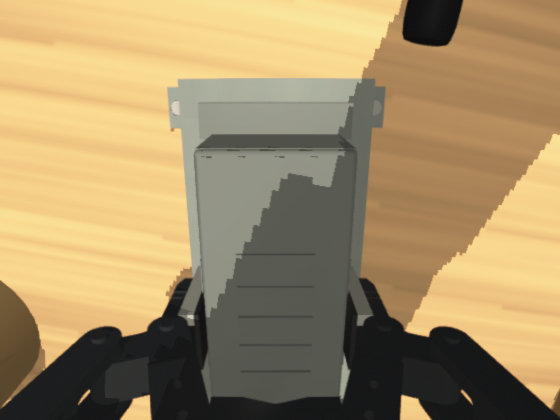

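View pics/s18a.png

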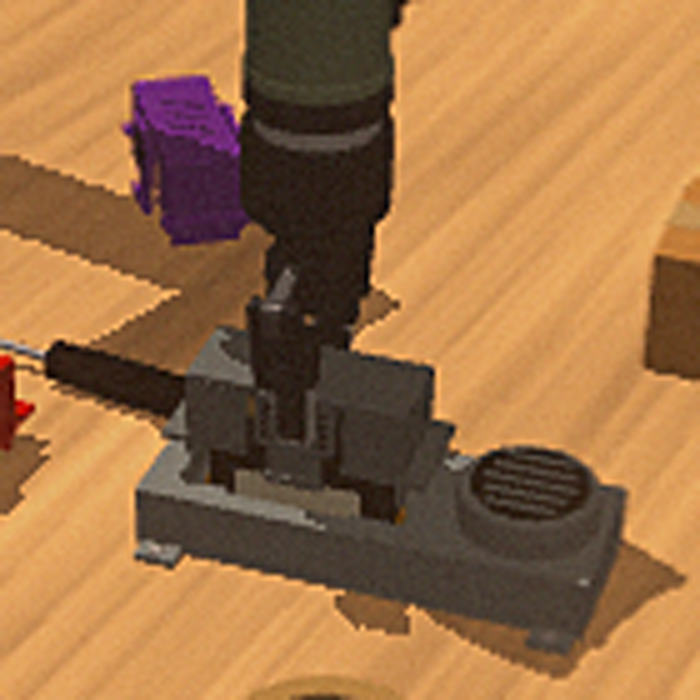

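Alignment good; lower in small steps, watching force.

```bash
python3 -m jog '-1 0.7 0.2 3 0 0.001 0;-1 0.7 0.2 6 0 0.001 0;-1 0.7 0.2 10 0 0.001 0;-1 0.7 0.2 12 0 0.001 0;-1 0.7 0.2 12 0 0.001 0'
python3 -c "
from h import *
to(.5990,-.0450,.0466,190.0)"
```

```text
time_s: 28.4
ee_pos: [0.5985, -0.045, 0.0597]
tool_rot: [-180.0, -0.0, -170.0]
ft_force: [-0.5, 0.2, -1.3]
grip_width: 0.0492
rows:  [-0.5, -0.1, 13.1] [-0.0002, -0.0007, -0.0001] deg 0.0 | now [ 0.5985 -0.045   0.0597] [-1.7999e+02 -4.0000e-02 -1.7001e+02] t 28.4 w 0.0492 f [-0.5  0.2 -1.3]
```

```bash
python3 -m jog '-1 -0.2 0 3 0 0 0;-1 -0.2 0 6 0 0 0;-1 -0.2 0 9 0 0 0;-1 -0.2 0 11 0 0 0;-1 -0.2 0 11 0 0 0'
python3 -c "
from h import *
to(.5990,-.0450,.0466,190.0)"
```

```text
time_s: 28.9
ee_pos: [0.5984, -0.0449, 0.0482]
tool_rot: [180.0, -0.1, -170.0]
ft_force: [0.4, 0.6, -1.5]
grip_width: 0.0489
rows:  [-0.6, -0.2, 1.6] [0.0001, -0.0016, -0.0001] deg 0.1 | now [ 0.5984 -0.0449  0.0482] [ 1.7999e+02 -9.0000e-02 -1.7000e+02] t 28.9 w 0.0489 f [ 0.4  0.6 -1.5]
```

```bash
python3 -m jog '-1 -0.4 0 1.2 0 -0.001 0;-1 -0.4 0 2 0 -0.001 0;-1 -0.4 0 2.6 0 -0.001 0;-1 -0.4 0 2.6 0 -0.001 0'
python3 -c "
from h import *
to(.5990,-.0450,.0466,190.0)"
```

```text
time_s: 29.3
ee_pos: [0.599, -0.0449, 0.0467]
tool_rot: [-180.0, -0.0, -170.0]
ft_force: [-2.2, 0.8, 4.5]
grip_width: 0.0491
rows:  [-0.0, -0.1, 0.1] [-0.0, -0.0002, -0.0001] deg 0.0 | now [ 0.599  -0.0449  0.0467] [-1.8000e+02 -1.0000e-02 -1.7001e+02] t 29.3 w 0.0491 f [-2.2  0.8  4.5]
```

```bash
python3 -m jog '-1 0 0 2 0 0 0;-1 0 0 2.5 0 0 0;-1 0 0 2.5 0 0 0;-1 0 0 2.5 0 0 0'
python3 -c "
from h import *
to(.5990,-.0450,.0466,190.0)"
```

```text
time_s: 29.7
ee_pos: [0.599, -0.0449, 0.0466]
tool_rot: [-180.0, -0.0, -170.0]
ft_force: [-7.4, 1.6, 13.0]
grip_width: 0.0497
rows:  [0.0, -0.1, 0.0] [-0.0001, -0.0005, 0.0001] deg 0.0 | now [ 0.599  -0.0449  0.0466] [-1.7999e+02 -3.0000e-02 -1.6999e+02] t 29.7 w 0.0497 f [-7.4  1.6 13. ]
```

```bash
python3 -m jog '0.2 0 0 1 0 0 0;0.6 0 0 1 0 0 0;1 0 0 1 0 0 0;1 0 0 1 0 0 0;1 0 0 1 0 0 0;1 0 0 1 0 0 0'
python3 -c "
from h import *
cap('wrist','w19');to(.5990,-.0450,.15,190.0)"
```

```text
time_s: 30.3
ee_pos: [0.5989, -0.0449, 0.0454]
tool_rot: [-180.0, -0.0, -170.0]
ft_force: [0.1, 0.3, -0.1]
grip_width: 0.0852
rows:  [0.1, -0.1, -104.5] [-0.0, -0.0007, 0.0001] deg 0.0 | now [ 0.599  -0.0449  0.0455] [-1.8e+02 -4.0e-02 -1.7e+02] t 30.35 w 0.0852 f [ 0.3  0.2 -0.2]
```

View pics/w19.png

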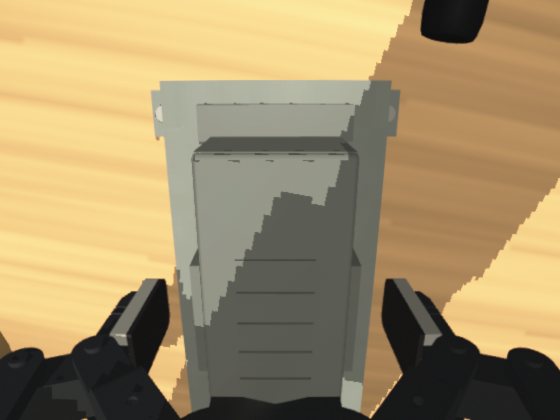

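```bash
python3 - <<'E'
from h import *
cap('scene','s19'); cap('wrist','w19c')
a=cv2.imread('pics/w19c.png')[80:400,150:400]; b=cv2.imread('pics/w3.png')[80:400,150:400]
cv2.imwrite('pics/cmp19.png',cv2.resize(np.hstack([a,b]),None,fx=1.6,fy=1.6,interpolation=cv2.INTER_CUBIC))
s=cv2.imread('pics/s19.png')[150:250,240:370]; t=cv2.imread('pics/s3.png')[150:250,240:370]
cv2.imwrite('pics/cmps.png',cv2.resize(np.hstack([s,t]),None,fx=3,fy=3,interpolation=cv2.INTER_CUBIC))
print(bot.state()['time_s'])
E
```

```text
30.45
```

View pics/cmp19.png

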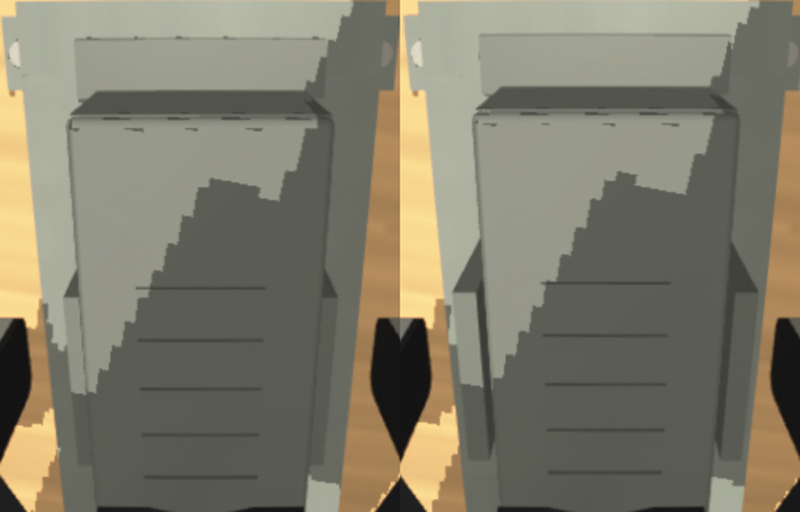

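View pics/cmps.png

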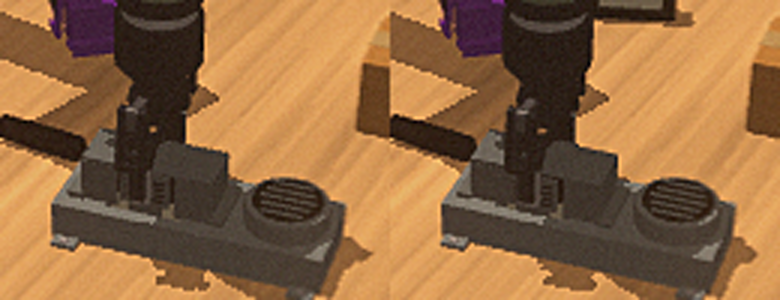

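```bash
python3 -m jog '1 0 0 -25 0 0 0;1 0 0 -65 0 0 0;1 0 0 -100 0 0 0;1 0 0 -105 0 0 0;1 0 0 -105 0 0 0;1 0 0 -105 0 0 0;1 0 0 -105 0 0 0'
python3 -c "
from h import *
cap('wrist','w20');cap('scene','s20');to(.5990,-.0450,.15,190.0)
crop('w20',190,70,365,240,'w20a',4.5); crop('w20',190,230,365,400,'w20b',4.5)
s=cv2.imread('pics/s20.png')[170:255,240:370]; t=cv2.imread('pics/scene0.png')[170:255,240:370]
cv2.imwrite('pics/cmps2.png',cv2.resize(np.vstack([s,t]),None,fx=3.5,fy=3.5,interpolation=cv2.INTER_CUBIC))
"
```

```text
time_s: 31.15
ee_pos: [0.5975, -0.0445, 0.1482]
tool_rot: [179.9, -0.3, -170.0]
ft_force: [0.1, -0.1, -0.2]
grip_width: 0.085
rows:  [-1.1, -0.6, -1.5] [0.0013, -0.004, 0.0] deg 0.2 | now [ 0.5978 -0.0446  0.1485] [ 179.92   -0.23 -170.  ] t 31.25 w 0.0851 f [-0.2 -0.2 -0.7]
```

View pics/w20a.png

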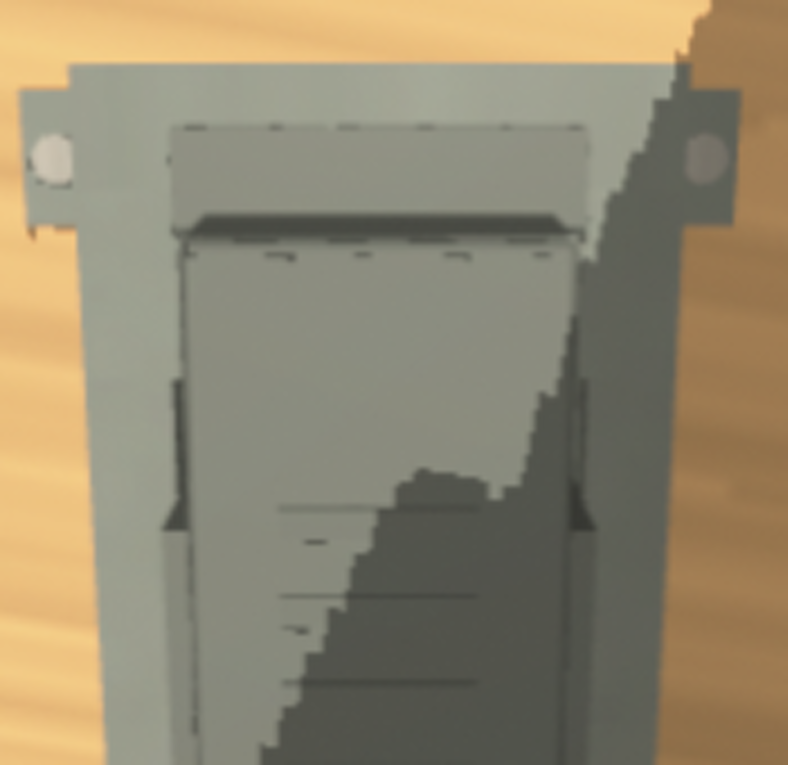

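View pics/w20b.png

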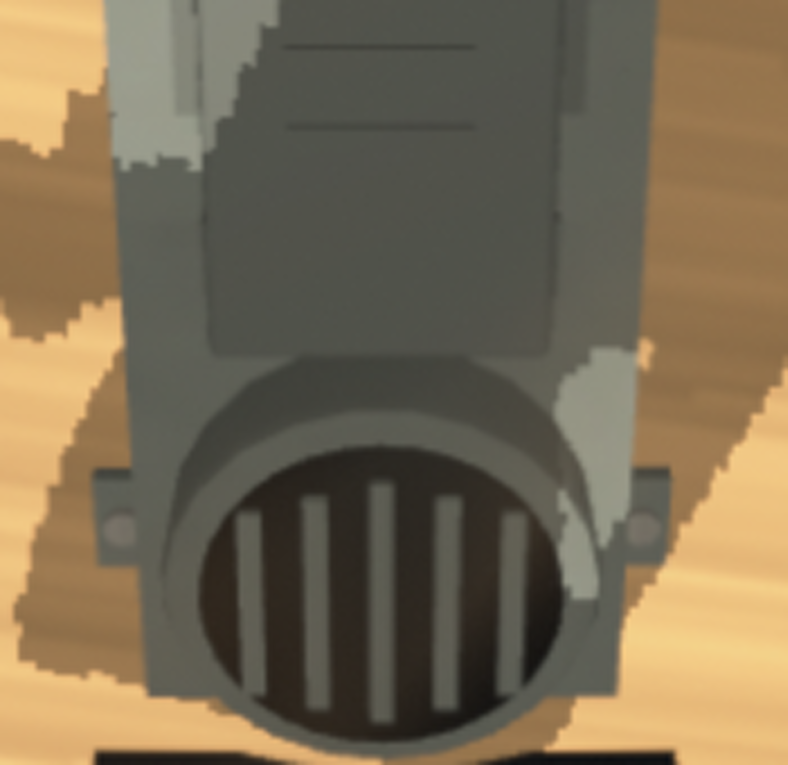

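View pics/cmps2.png

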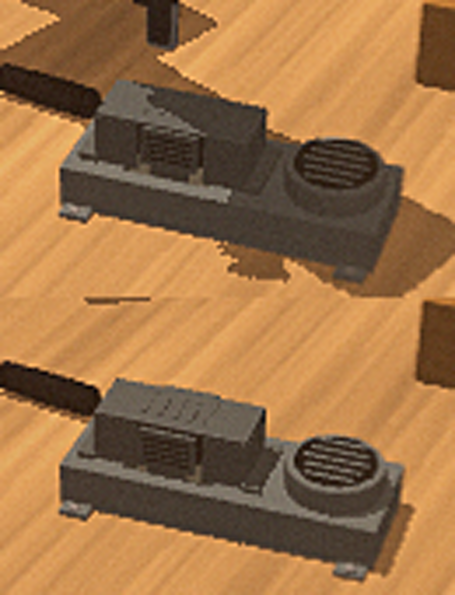

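```bash
python3 - <<'E'
from h import *
def fit4(c,px,loc,x0):
    L=np.array(loc)
    def f(p):
        co,s=np.cos(p[3]),np.sin(p[3]); return (w2px(c,np.c_[p[0]+co*L[:,0]-s*L[:,1],p[1]+s*L[:,0]+co*L[:,1],L[:,2]+p[2]])-px).ravel()
    s=least_squares(f,x0,x_scale=[.01,.01,.01,.05]); return s.x,f(s.x).reshape(-1,2)
top=[[-.06,-.025,.021],[-.06,.025,.021],[.06,-.025,.021],[.06,.025,.021]]
box=[[-.08,-.045,.036],[-.08,.045,.036],[.165,-.045,.036],[.165,.045,.036]]
D={"w2":dict(a=[[83,46],[688,40],[196,206],[580,203]],b=[[159,654],[620,656],[224,302],[553,302]],t=([153,490],[623,490],[164,66],[612,68])),
"w20":dict(a=[[70,65],[690,65],[182,238],[577,238]],b=[[149,696],[617,695],[210,355],[549,355]],t=([163,530],[597,530],[176,115],[585,115]))}
for n,d in D.items():
    c=load(n); A=pc(d["a"],190,70,4.5);B=pc(d["b"],190,230,4.5)
    x,r=fit4(c,np.vstack([A[2:],B[2:]]),top,[.597,-.045,.056,.174]); print(n,"cover",x.round(4),np.degrees(x[3]).round(2),r.round(1).tolist())
    x,r=fit4(c,np.vstack([A[:2],B[:2]]),box,[.597,-.045,.0,.174]); print(n,"box",x.round(4),np.degrees(x[3]).round(2),r.round(1).tolist())
    t=np.vstack([pc(d["t"][:2],190,70,4.5),pc(d["t"][2:],190,230,4.5)]); W=px2w(c,t,.074); print("tab width mm",1e3*np.linalg.norm(W[0]-W[1]),1e3*np.linalg.norm(W[2]-W[3]))
E
```

```text
w2 cover [ 0.5976 -0.0453  0.0537  0.1753] 10.05 [[-0.8, -0.0], [0.7, 0.5], [-0.2, -0.2], [0.3, -0.3]]
w2 box [ 0.5978 -0.0455 -0.0008  0.1772] 10.15 [[-0.9, -0.2], [0.8, 0.6], [-0.0, 0.0], [0.1, -0.6]]
tab width mm 63.49572260130891 64.29307049740241
w20 cover [ 0.5986 -0.0453  0.0559  0.1729] 9.9 [[-0.8, 0.2], [0.8, 0.3], [-0.2, -0.3], [0.2, -0.3]]
w20 box [ 0.5978 -0.0452 -0.0009  0.1751] 10.03 [[-0.2, 0.2], [0.3, -0.0], [-0.2, -0.1], [0.2, -0.1]]
tab width mm 57.54539733487763 57.63938157522663
```

The wrist fit puts the cover about 2 mm high with the tabs still about 3 mm in. The pads swing back (up) as they open, so they probably dragged it up through friction before the hooks caught. I'll re-squeeze, press down, and open slowly while feeding the tool down to cancel the swing.

```bash
python3 -c "
from h import *
to(.5984,-.0452,.0475,190.0)"
python3 -m jog '1 -0.4 0.5 40 0.001 -0.004 0;1 -0.4 0.5 75 0.001 -0.004 0;1 -0.4 0.5 94 0.001 -0.004 0;1 -0.4 0.5 100 0.001 -0.004 0;1 -0.4 0.5 100 0.001 -0.004 0;1 -0.4 0.5 100 0.001 -0.004 0;1 -0.4 0.5 100 0.001 -0.004 0'
python3 -c "
from h import *
to(.5984,-.0452,.0475,190.0)"
```

```text
rows:  [-0.9, -0.8, 101.0] [0.0013, -0.004, 0.0] deg 0.2 | now [ 0.5978 -0.0446  0.1485] [ 179.92   -0.23 -170.  ] t 31.25 w 0.0851 f [-0.2 -0.2 -0.7]
time_s: 31.95
ee_pos: [0.5992, -0.0443, 0.0503]
tool_rot: [-179.9, 0.2, -170.0]
ft_force: [-0.2, -0.6, -0.2]
grip_width: 0.0855
rows:  [1.0, -0.7, 2.8] [-0.001, 0.0032, 0.0] deg 0.2 | now [ 0.5992 -0.0443  0.0503] [-179.94    0.18 -170.  ] t 31.95 w 0.0855 f [-0.2 -0.6 -0.2]
```

```bash
python3 -m jog '1 0.6 -0.9 2.3 -0.001 0.003 0;1 0.6 -0.9 2.3 -0.001 0.003 0;1 0.6 -0.9 2.3 -0.001 0.003 0'
python3 -c "
from h import *
to(.5984,-.0452,.0475,190.0)"
```

```text
time_s: 32.25
ee_pos: [0.5992, -0.0454, 0.0486]
tool_rot: [-180.0, 0.1, -170.0]
ft_force: [-0.5, -0.7, -0.2]
grip_width: 0.0855
rows:  [0.7, 0.4, 1.1] [-0.0004, 0.0011, -0.0] deg 0.1 | now [ 0.5992 -0.0454  0.0486] [-1.7998e+02  7.0000e-02 -1.7000e+02] t 32.25 w 0.0855 f [-0.5 -0.7 -0.2]
```

```bash
python3 -m jog '-1 0.4 0.2 1 0 0.001 0;-1 0.4 0.2 1 0 0.001 0;-1 0.4 0.2 1 0 0.001 0;-1 0.4 0.2 1 0 0.001 0;-1 0.4 0.2 1 0 0.001 0;-1 0.4 0.2 2 0 0.001 0;-1 0.4 0.2 3 0 0.001 0;-1 0.4 0.2 3 0 0.001 0'
python3 -c "
from h import *
to(.5984,-.0452,.0475,190.0);cap('wrist','w21')"
```

```text
time_s: 33.05
ee_pos: [0.5995, -0.0454, 0.0482]
tool_rot: [-180.0, 0.1, -170.0]
ft_force: [-4.4, 1.4, 15.0]
grip_width: 0.0489
rows:  [1.0, 0.4, 0.7] [-0.0008, 0.001, 0.0002] deg 0.1 | now [ 0.5995 -0.0454  0.0482] [-1.7995e+02  6.0000e-02 -1.6999e+02] t 33.05 w 0.0489 f [-4.4  1.4 15. ]
```

```bash
python3 -m jog '0.15 0.3 0.2 3.5 0 0 0;0.2 0.3 0.2 4 0 0 0;0.26 0.3 0.2 4.5 0 0 0;0.32 0.3 0.2 5 0 0 0;0.38 0.3 0.2 5.5 0 0 0;0.44 0.3 0.2 6 0 0 0;0.5 0.3 0.2 6.5 0 0 0;0.56 0.3 0.2 6.5 0 0 0;0.65 0.3 0.2 6 0 0 0;0.8 0.3 0.2 5 0 0 0;1 0.3 0.2 4 0 0 0;1 0.3 0.2 4 0 0 0'
python3 -c "
from h import *
to(.5984,-.0452,.0475,190.0);cap('wrist','w22')"
```

```text
time_s: 34.3
ee_pos: [0.5992, -0.0452, 0.0443]
tool_rot: [-180.0, 0.1, -170.0]
ft_force: [0.5, 0.2, 0.9]
grip_width: 0.0852
rows:  [0.8, 0.2, -3.2] [-0.0008, 0.0012, 0.0001] deg 0.1 | now [ 0.5992 -0.0452  0.0443] [-1.7995e+02  7.0000e-02 -1.6999e+02] t 34.3 w 0.0852 f [0.5 0.2 0.9]
```

View pics/w22.png

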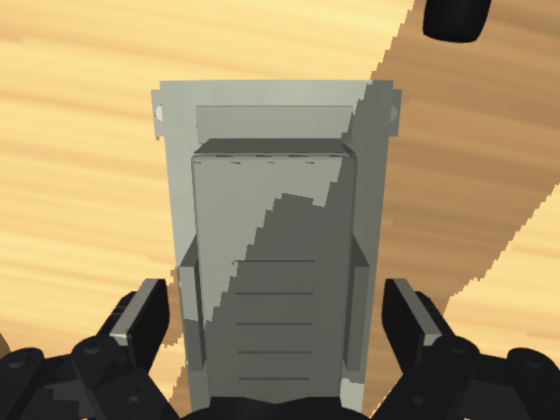

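Tabs now sit at columns 180 and 369 (189 px apart, the same as when latched at the start: 190). Rise and verify.

```bash
python3 -m jog '1 0 0 -25 0 0 0;1 0 0 -65 0 0 0;1 0 0 -100 0 0 0;1 0 0 -105 0 0 0;1 0 0 -105 0 0 0;1 0 0 -105 0 0 0;1 0 0 -105 0 0 0'
python3 -c "
from h import *
cap('wrist','w23');cap('scene','s23');cap('top','t23')
crop('w23',190,70,365,240,'w23a',4.5); crop('w23',190,230,365,400,'w23b',4.5)
print(bot.state()['time_s'])"
```

```text
time_s: 35.05
ee_pos: [0.5974, -0.0448, 0.147]
tool_rot: [180.0, -0.2, -170.0]
ft_force: [-0.3, 0.1, -0.4]
grip_width: 0.085
35.2
```

View pics/w23a.png

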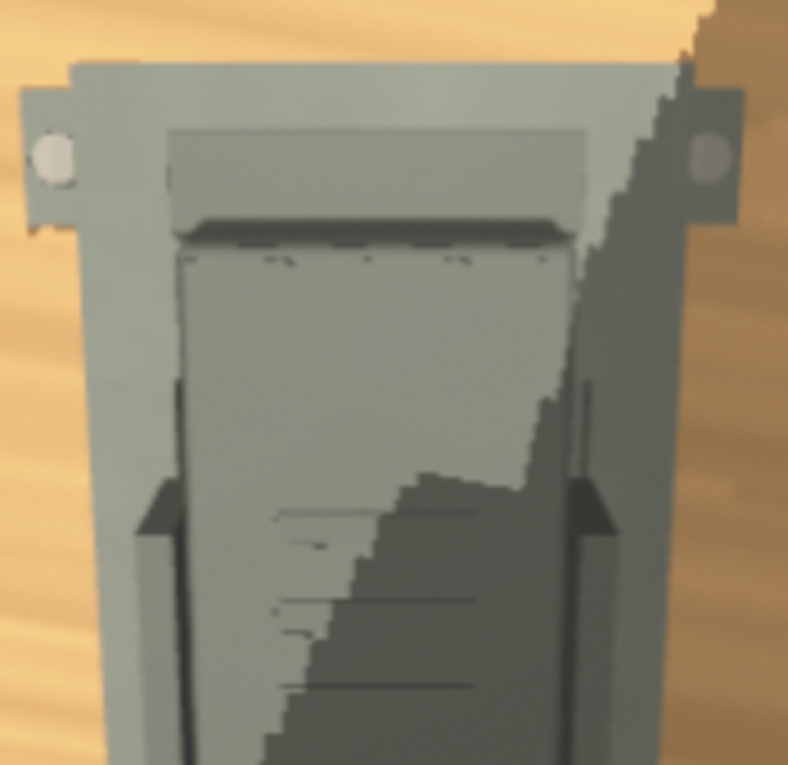

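View pics/w23b.png

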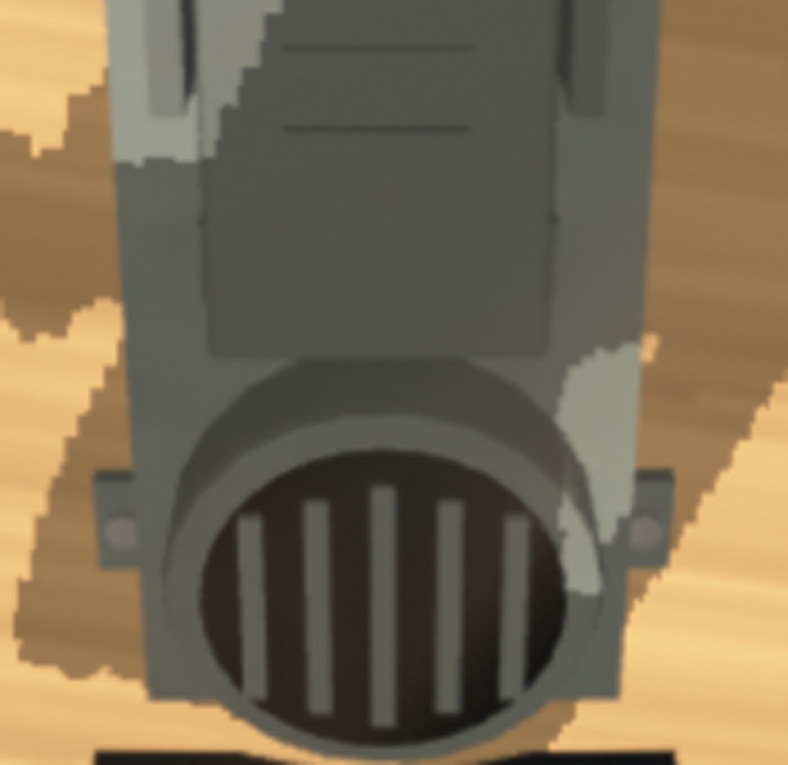

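View pics/s23.png

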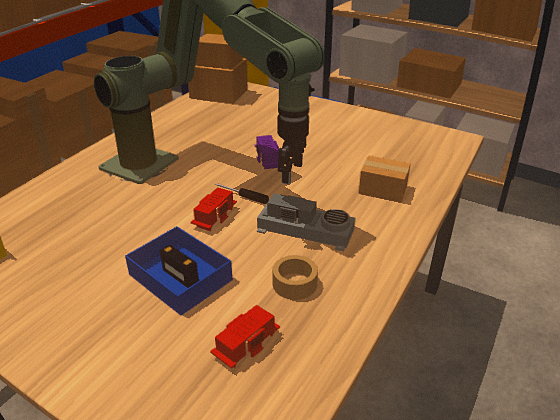

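```bash
python3 - <<'E'
from h import *
def fit4(c,px,loc,x0):
    L=np.array(loc)
    def f(p):
        co,s=np.cos(p[3]),np.sin(p[3]); return (w2px(c,np.c_[p[0]+co*L[:,0]-s*L[:,1],p[1]+s*L[:,0]+co*L[:,1],L[:,2]+p[2]])-px).ravel()
    s=least_squares(f,x0,x_scale=[.01,.01,.01,.05]); return s.x,f(s.x).reshape(-1,2)
top=[[-.06,-.025,.021],[-.06,.025,.021],[.06,-.025,.021],[.06,.025,.021]]
box=[[-.08,-.045,.036],[-.08,.045,.036],[.165,-.045,.036],[.165,.045,.036]]
c=load("w23")
A=pc([[71,63],[694,63],[178,242],[576,242]],190,70,4.5);B=pc([[149,699],[620,698],[208,357],[547,357]],190,230,4.5)
x,r=fit4(c,np.vstack([A[2:],B[2:]]),top,[.597,-.045,.056,.174]); print("cover",x.round(4),np.degrees(x[3]).round(2),r.round(1).tolist())
x,r=fit4(c,np.vstack([A[:2],B[:2]]),box,[.597,-.045,.0,.174]); print("box",x.round(4),np.degrees(x[3]).round(2),r.round(1).tolist())
W=px2w(c,[*pc([[136,535],[618,535]],190,70,4.5),*pc([[149,117],[607,117]],190,230,4.5)],.074);print(1e3*np.linalg.norm(W[0]-W[1]),1e3*np.linalg.norm(W[2]-W[3]))
E
```

```text
cover [ 0.5992 -0.0458  0.0548  0.1731] 9.92 [[-0.5, 0.1], [0.5, 0.2], [-0.2, -0.2], [0.2, -0.2]]
box [ 0.5976 -0.0452 -0.0008  0.1749] 10.02 [[-0.3, 0.2], [0.4, 0.0], [-0.1, -0.1], [0.0, -0.1]]
63.608178451962694 64.23097406747182
```

```bash
python3 - <<'E'
from h import *
g=lambda n:cv2.GaussianBlur(cv2.cvtColor(cv2.imread(f'pics/{n}.png'),cv2.COLOR_BGR2GRAY).astype(np.float32),(0,0),.8)
c=load("s23")
def P(l): a=np.radians(10); return [.5975+np.cos(a)*l[0]-np.sin(a)*l[1],-.0453+np.sin(a)*l[0]+np.cos(a)*l[1],l[2]]
b,z,x,y=w2px(c,[P([0,-.032,.058]),P([0,-.032,.060]),P([.002,-.032,.058]),P([0,-.030,.058])]); print("px per 2mm z,x,y",z-b,x-b,y-b,b)
u,v=b.round().astype(int)
for n in("s20","s23"):
  for nm,(x0,y0,x1,y1) in dict(tab=(u-16,v-11,u+16,v+12),sounder=(318,205,356,232)).items():
    A=g("scene0")[y0:y1,x0:x1];B=g(n)[y0:y1,x0:x1]
    W=np.eye(2,3,dtype=np.float32)
    try:
        cc,W=cv2.findTransformECC(A/A.std(),B/B.std(),W,cv2.MOTION_TRANSLATION,(3,200,1e-6),None,1); print(n,nm,round(cc,3),W[:,2])
    except cv2.error as e: print(n,nm,"fail")
crop('s23',245,175,365,250,'s23a',6)
E
```

```text
px per 2mm z,x,y [ 0.00829928 -0.6290296 ] [0.72723486 0.15358011] [ 0.25405882 -0.41741479] [286.82367236 214.62268314]
s20 tab 0.874 [-0.02534969 -0.24357602]
s20 sounder 0.915 [ 0.01660854 -0.21486223]
s23 tab 0.905 [0.21262336 0.18523249]
s23 sounder 0.92 [ 0.02630318 -0.21526635]
```

View pics/s23a.png

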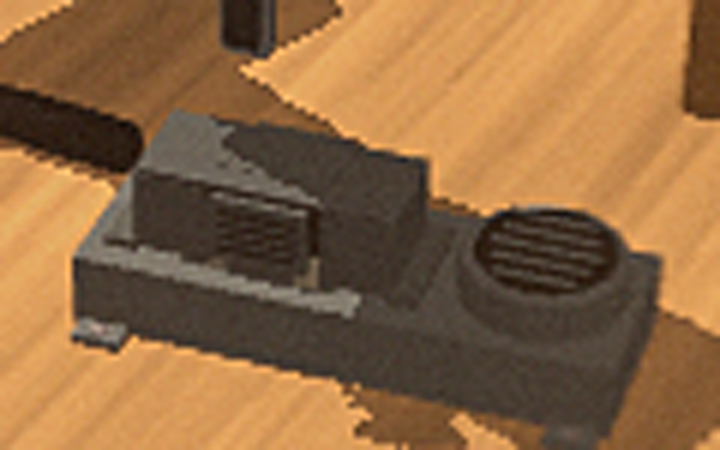

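```bash
python3 -c "
from h import *
print(bot.close_job()); s=bot.state(); print(s['time_s'],s['ft_force'])"
```

```text
the job is handed in; nothing more can be done
None
the job is handed in; nothing more can be done
```

The battery swap is done and handed in at about 35 s on the robot's clock. I took the cover off, moved the old pack to the bin, stood the new pack in the bay and refitted the cover.

- **First refit failed:** the pads swing upwards as they open and pulled the cover up about 2 mm, leaving the tabs half in. I squeezed them again, pressed down with about 15 N, and opened slowly while feeding the tool down.
- **Cover:** in the last wrist picture the tabs measure 63.6 and 64.2 mm over their outer faces, the same as when latched at the start, so I take it as latched. It is aligned to 0.1°, and the gap under its flange is gone.
- **Checks that disagreed:**
  - Height: the wrist fit puts the cover about 1 mm higher than at the start, while the scene camera shows no rise.
  - Offset along x: the wrist fit gives 1.6 mm from the bay's centre, the scene camera about 0.6 mm from where it started. Both are within the 4 mm limit.
- **Packs:** the old pack stands upright near the middle of the bin. The new pack seated at the expected height and, before the cover went back on, looked the same in the bay as the old one had.
- **Everything else:** I never reached for the carton, tape roll, screwdriver or coloured look-alikes, and the last scene picture shows none of them visibly moved. The gripper was open and clear at hand-in.

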